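Brace the brake-sleeve test stand and open its supply valve

TASK

Make the test stand ready: swing its sprung steadying brace out from under the head, towards the front, until it snaps into its end detent and stays out by itself when let go; do not jam it hard against the stop. Then open the supply valve to 60 degrees on its dial and let go. Leave the other things on the bench where they are.

Things in the scene. Friction and masses are not known exactly. Their poses are not given: they have to be found in the camera images.
- brace (a joint): swing of the brace, rad: 0 = folded across the stand's front; grows clockwise seen from above. Flat steel bar 22 wide, 18 thick (z 22 to 40 mm), hinge to grip pin 140 mm. A spring (1 to 3 N at the pin) folds it back unless seated. The seat varies, 1.40 to 1.70; 0.3 before it a spring ball must be overcome (about 10 N at the pin), then the bar drops in against a hard stop: press under 30 N there
- brace_grip (a point): on the axis of the brace's grip pin at z = 70 mm; moves with the brace. Upright plain steel pin, 16 mm diameter, on the brace's free end, z 40 to 96 mm. When folded, the upright front face of the stand's head (240 mm wide, z 110 to 240 mm) is only 13 mm behind the pin's axis: the gripper must lean to the stand's front, away from the head
- brace_hinge (a point): the brace's upright hinge axis, z = 31 mm; fixed to the stand. Axes those of the stand: x to the stand's back, y to the left when looking along x, z up. The folded brace points to -y, the brace at 1.57 rad to -x
- valve (a joint): opening of the supply valve, rad: 0 = shut, handle pointing to the stand's front (-x of the stand); grows clockwise seen from above to 1.571 = fully open, handle to the stand's +y. 60 degrees is 1.047. Stays where left; takes about 2 N at the handle. The dial below has a tick each 15 degrees from shut to open
- valve_grip (a point): on the outer part of the valve handle, 65 mm from its axis, z = 77 mm; moves with it, x along the bar towards the axis. Level steel bar 14 mm wide and high (z 70 to 84 mm), reaching 90 mm from the axis; below it a dial plate of 46 mm radius at z = 61 mm on a brass block
- valve_axis (a point): the valve's upright axis at the handle's height, z = 77 mm, 70 mm before and 150 mm to the left (+y) of the brace hinge; fixed to the stand, same axes
- stand: test stand, grey steel, fixed to the bench; origin on the bench under the brace hinge, x to its back, y to the left when looking along x. Base plate 12 mm thick; head overhangs the front from y = -190 to +50 mm, x from 13 to 155 mm; fittings on top to z = 322 mm
- tray: bystander: aluminium tray 200 x 150 x 45 mm, origin under its centre
- jar: bystander: jar 72 mm in diameter, 100 mm high, origin under its centre
- brush: bystander: small brush 160 mm long lying in the tray
- cup: bystander: white cup 80 mm in diameter, 90 mm high, origin under its centre
- sleeve1: bystander: loose dark steel brake sleeve 58 mm in diameter at its collar, 70 mm high, standing in front of the stand; origin under its centre
- sleeve2: bystander: loose dark steel brake sleeve 58 mm in diameter at its collar, 70 mm high, standing at the stand's right; origin under its centre
- sleeve3: bystander: loose dark steel brake sleeve 58 mm in diameter at its collar, 70 mm high, standing at the stand's left, behind the valve; origin under its centre

How it is judged:
By the outcome, as a careful person would: the job done as asked, in the order asked, and still so for the second after the job is handed in, with the robot touching nothing.
It also fails if it takes over 72 s, if anything falls off the work surface, if the arm or the gripper's body presses on something with over 40 N, if the wrist force passes 120 N, or if a joint passes its speed limit or range.

ROBOT

A 7-joint arm with a two-finger parallel gripper is mounted at the origin on the work surface. World frame = base frame: x ahead of the robot, y to its left, z up, the work surface at z = 0. Lengths are in m, angles in rad, forces in N, time in s.
With the tool pointing down it reaches from about 0.35 to 0.9 m from the base axis. Payload 8.1 kg.
Tool frame: the origin (TCP) lies at the very end of the fingers, on their centre line; the grasp point (between the pads) lies 19 mm behind it; z points along the fingers, y is the line along which they close (so a half turn about z gives the same grasp; the last joint's range is limited). The gripper opens to 92 mm and grips with 3 to 60 N. Pads are 19 mm wide; open, the fingers measure 130 mm over their backs; the gripper's body (75 mm by 190 mm) begins 47 mm behind the grasp point.
Start: joints at [1.244, 0.434, 0.025, 1.573, -0.012, 1.134, -0.075], TCP at [0.139, -0.609, 0.227] pointing down, gripper open.
Joint ranges: [-2.62, 2.62], [-0.44, 2.09], [-1.27, 1.32], [0.08, 2.57], [-1.32, 4.46], [0.12, 2], [-2.74, 2.74]. Speed limits (rad/s): [2.22, 2.22, 3.01, 3.01, 3.14, 3.14, 3.14].

INTERFACE

Orientations are given as a rotation vector (axis times angle).
In Python, from cell import observe, get_image, sign_off, find_in, trace, place_of gives the robot as it stands. The module is installed in compiled form; this text tells all that it offers.
- The arm moves only by the shell command python3 -m handwheel 'ROWS' [OPENING] [FORCE]. ROWS is JSON, a list of rows, each a list of 6 numbers: the shift along the tool's x, y, z each as a share of 0.02 m, from -1 to 1, then the turn, a rotation vector about the tool's x, y, z each as a share of 4 degrees, from -1 to 1. A call has 1 to 8 rows; each row shifts and turns the commanded pose from where the row before left it, along the tool's axes as they then stand; what a row does not reach is not made up. A row lasts 1/12 s, in which the tool goes at most 41.7 mm and 7.16 degrees, less where a joint would pass 70% of its speed; a pose out of reach is approached as far as the arm can. A call with a number of a shift or a turn outside -1 to 1 is refused whole. A call with a gripper value outside its range is refused whole. OPENING is the opening, from 0 (shut) to 1 (fully open), set as the call begins (- or left out, the last holds). The fingers move at their own pace and stop on an object; FORCE is the grip in N (left out, the last holds). Time passes only in rows, so rows that do not move let the fingers close. It gives the time, the measured TCP pose, the force, the opening and the grip force at its end, in the units of the state.
- observe(): the state, without advancing time (a new reading comes with each control period).
- get_image(name): name is "scene" or "top"; returns a dict with "image" (384x512x3 uint8, red, green, blue), "fx", "fy", "cx", "cy" (pixels), "position" and "orientation" of the camera in the world. Camera axes: x right, y down, z forward; pixel columns grow to the right and rows downward; lengths in m; the calibration is good to about 2 mm. A picture is of the moment at which its call begins. There is no depth.
- sign_off(): hands the job in; it is judged then, once.
Trained networks look in the newest picture that a camera, given by its name, has taken for a name from the list of things; names that differ only in an ending like _2 or _b are one class to them, and where a whole thing is asked for, a point or a joint stands for the part that bears it (a point fixed in the world has none). Each returns a list of dicts, best first, with "score" (0 to 1); they miss things now and then, are a little off and sometimes report something else, mostly with a low value. They report only what shows in the picture. A call takes as long as a camera call.
- find_in(label, camera): "rect" ([centre column, centre row, width, height] as shares, 0 to 1, of the picture: columns of its width, rows of its height, round what is visible of it).
- trace(label, camera): "region" (384x512 bool, what is visible of it) and "rect" ([centre column, centre row, width, height] as shares, 0 to 1, of the picture: columns of its width, rows of its height, round what is visible of it).
- place_of(label, camera): "point" ([column, row] as shares, 0 to 1, of the picture: columns of its width, rows of its height: a listed point, or the origin of a listed thing).
The state is a dict: "clock": time; "joints": joint angles; "dq": joint speeds; "joint_efforts": joint torques, N m; "position": TCP position; "ee_rot": TCP orientation; "force": force on the tool from outside, world axes, zero at the start; "ft_torque": the same for the moment, N m; "width": opening from 0.0 (shut) to 1.0 (fully open); "gripper_force": force on a finger pad.
Only numpy, scipy, OpenCV 4.12 (cv2) and the standard library are available. Lean on these libraries where they do the work, as an engineer would, in place of code of your own. Each camera call takes 0.05 s, during which the arm holds its last target. There are 200 camera calls.

## Working session

There is one attempt and no reset: what is moved stays moved. The work goes in short steps, Python scripts to look and compute and a shell command to move; the robot and the scene stay as the last step left them, time stands still between calls to the robot, and variables do not carry over. Pictures are saved under pics/ and viewed, at most 10 in all, crops included, and the job is handed in when it is done.

```bash
mkdir -p pics; cat > h.py <<'E'
import numpy as np, cv2
from scipy.spatial.transform import Rotation as R
from cell import *
def ray(im,px):
    o=np.array(im["orientation"],float); M=R.from_rotvec(o).as_matrix() if o.size==3 else (o if o.shape==(3,3) else R.from_quat(o).as_matrix())
    d=M@np.array([(px[0]-im["cx"])/im["fx"],(px[1]-im["cy"])/im["fy"],1]); return np.array(im["position"]),d/np.linalg.norm(d)
def tri(r):
    A=0;b=0
    for p,d in r:
        P=np.eye(3)-np.outer(d,d);A=A+P;b=b+P@p
    x=np.linalg.solve(A,b); return x,[np.linalg.norm((np.eye(3)-np.outer(d,d))@(x-p)) for p,d in r]
def atz(r,z):
    p,d=r; return p+d*(z-p[2])/d[2]
E
python3 - <<'E'
from h import *
ims={}
for c in("scene","top"):
    ims[c]=get_image(c);cv2.imwrite(f"pics/{c}0.png",ims[c]["image"][:,:,::-1]);print(c,ims[c]["position"],ims[c]["orientation"],ims[c]["fx"])
for l in "brace_grip brace_hinge valve_grip valve_axis stand tray jar cup sleeve1 sleeve2 sleeve3".split():
    rs=[]
    for c in ims:
        q=place_of(l,c)
        for k in q[:3]:
            px=np.array(k["point"])*[512,384]; print(l,c,px.round(1),round(k["score"],2))
        if q: rs.append(ray(ims[c],np.array(q[0]["point"])*[512,384]))
    if len(rs)==2:
        x,e=tri(rs);print("   ",x.round(4),np.round(e,4))
o=observe();print({k:np.round(v,3) for k,v in o.items()})
E
```

```text
scene [0.35115493 0.9496749  0.91959439] [-0.21643624  2.78625451 -1.24079447] 416.67135902311355
top [ 0.17868407 -0.00945867  1.77023956] [-2.08139117  2.12550637 -0.23520377] 479.59704692352256
brace_grip scene [238.9 165.3] 0.83
brace_grip top [276.6 177.2] 0.55
    [ 0.6179 -0.0998  0.0677] [0.0063 0.0063]
brace_hinge scene [235.4 200.7] 0.65
brace_hinge top [237.2 188.3] 0.66
brace_hinge top [111.6 246. ] 0.42
    [0.5927 0.0461 0.0442] [0.0014 0.0014]
valve_grip scene [283.6 232.6] 0.78
valve_grip top [197.1 228.4] 0.57
valve_grip top [242.  187.3] 0.48
    [0.4336 0.1893 0.083 ] [0.0051 0.0051]
valve_axis top [199.8 209.2] 0.84
stand scene [236.  211.1] 0.92
stand top [239.2 188.1] 0.77
    [ 0.6002  0.0399 -0.0058] [0.0037 0.0037]
tray scene [274.5 119.4] 0.92
tray top [384.7 204. ] 0.86
tray top [109.3 206.1] 0.3
    [ 0.5409 -0.51   -0.01  ] [0.0094 0.0094]
jar scene [284.3 367.3] 0.57
jar top [108.7 247.8] 0.69
jar top [380.3 202.5] 0.18
    [0.385  0.5224 0.0085] [0.0002 0.0002]
cup scene [214.6 362.9] 0.68
cup scene [293.9 168.6] 0.26
cup top [109.7 207. ] 0.93
cup top 
[... 514 characters left out ...]
ve3 scene [243.6 155. ] 0.77
sleeve3 scene [295.4 165.7] 0.51
sleeve3 top [306.3 225. ] 0.6
sleeve3 top [308.3 180.7] 0.52
    [ 0.7617 -0.2667 -0.9197] [0.1668 0.1668]
{'clock': np.float64(1.2), 'joints': array([ 1.244,  0.435,  0.025,  1.573, -0.012,  1.134, -0.075]), 'dq': array([ 0.001, -0.001,  0.001,  0.001, -0.   , -0.001,  0.   ]), 'joint_efforts': array([ 1.0000e-03, -6.6769e+01,  9.8400e-01, -3.1481e+01, -6.1000e-02,
        3.3000e-02,  0.0000e+00]), 'position': array([ 0.139, -0.609,  0.227]), 'ee_rot': array([ 3.122,  0.351, -0.   ]), 'force': array([ 0.304, -0.727, -0.523]), 'ft_torque': array([0.045, 0.016, 0.038]), 'gripper_force': np.float64(0.0), 'width': np.float64(0.998)}
```

View pics/scene0.png

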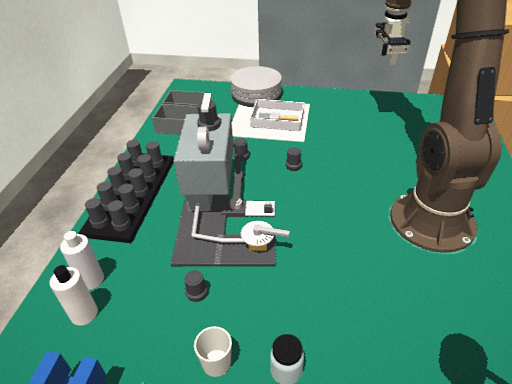

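View pics/top0.png

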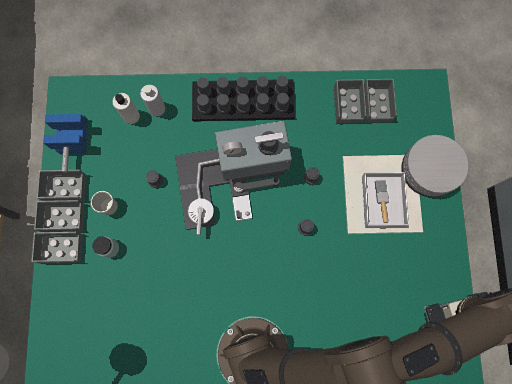

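The scene view shows the stand with its front towards the robot: pin near (239,165), valve hub near (257,232) with its handle pointing right. The top view shows the brace from hinge (237,188) to pin (277,178), the valve hub at (201,210), a sleeve at (307,227) in front and another at (313,176) to the right. Next I'll fit the stand pose to all the rays and zoom in to check it.

```bash
cat > fit.py <<'E'
from h import *
from scipy.optimize import least_squares
def proj(im,X):
    o=np.array(im["orientation"],float);M=R.from_rotvec(o).as_matrix()
    v=(np.array(X)-np.array(im["position"]))@M
    return v[:2]/v[2]*[im["fx"],im["fy"]]+[im["cx"],im["cy"]]
def model(s,b=0,v=0):
    x,y,a=s;T=lambda p:np.array([x+np.cos(a)*p[0]-np.sin(a)*p[1],y+np.sin(a)*p[0]+np.cos(a)*p[1],p[2]])
    return T,{"brace_hinge":T((0,0,.031)),"stand":T((0,0,0)),"brace_grip":T((-.14*np.sin(b),-.14*np.cos(b),.07)),"valve_axis":T((-.07,.15,.077)),"valve_grip":T((-.07-.065*np.cos(v),.15+.065*np.sin(v),.077))}
E
python3 - <<'E'
from fit import *
ims={c:get_image(c) for c in("scene","top")}
obs=[]
for l in "brace_grip brace_hinge valve_grip valve_axis stand".split():
    for c in ims:
        q=place_of(l,c)
        if q and q[0]["score"]>.5: obs.append((l,c,np.array(q[0]["point"])*[512,384]))
f=lambda s:np.concatenate([proj(ims[c],model(s,0,s[3])[1][l]-0)-p for l,c,p in obs]) if 1 else 0
def f(s): 
    m=model(s[:3],0,s[3])[1]; return np.concatenate([proj(ims[c],m[l])-p for l,c,p in obs])
r=least_squares(f,[.59,.04,.17,0],loss="soft_l1")
print(r.x.round(4))
for (l,c,p),e in zip(obs,f(r.x).reshape(-1,2)):print(l,c,p.round(1),e.round(1))
T,m=model(r.x[:3],0,r.x[3])
for k in m:print(k,m[k].round(4))
for l,n in("sleeve1",3),:
  for c in ims:
    for k in find_in(l,c)[:6]:
        rc=np.array(k["rect"])*[512,384,512,384]; print(c,rc.round(1),round(k["score"],2),atz(ray(ims[c],rc[:2]),.035).round(3))
P=[]
for c,(u,v,w,h),s in(("scene",(180,130,130,140),4),("top",(170,120,160,125),5)):
    im=cv2.resize(ims[c]["image"][v:v+h,u:u+w],None,fx=s,fy=s,interpolation=cv2.INTER_CUBIC)[:,:,::-1].copy()
    for k,X in list(m.items())+[("",T((.013,-.19,.11))),("",T((.013,.05,.11))),("",T((-.07,.24-.0,.077))),("",T((0,-.14,.096)))]:
        q=(proj(ims[c],X)-[u,v]+.5)*s; cv2.drawMarker(im,tuple(int(i) for i in q),(0,0,255),cv2.MARKER_CROSS,14,1)
    cv2.imwrite(f"pics/z_{c}.png",im);print(im.shape)
E
```

```text
[0.5947 0.0442 0.1752 0.2365]
brace_grip scene [237.3 166.2] [-1.  -0.8]
brace_grip top [274.1 177.2] [0.9 1.3]
brace_hinge scene [236.8 203.5] [-1.2 -0. ]
brace_hinge top [237.2 186. ] [0.6 2.2]
valve_grip scene [282.2 232.2] [-0.7 -0.1]
valve_axis scene [258.3 226.6] [0.  1.9]
valve_axis top [199.3 209.6] [0.7 2.2]
stand scene [238.  207.9] [-1.8  2.7]
stand top [238.1 189.1] [0. 1.]
brace_hinge [0.5947 0.0442 0.031 ]
stand [0.5947 0.0442 0.    ]
brace_grip [ 0.6191 -0.0936  0.07  ]
valve_axis [0.4996 0.1797 0.077 ]
valve_grip [0.4347 0.1837 0.077 ]
scene [196.3 284.   24.6  38.1] 0.63 [0.632 0.355 0.035]
scene [242.5 148.8  14.1  25.5] 0.58 [ 0.628 -0.234  0.035]
scene [293.8 161.   14.1  23.2] 0.56 [ 0.438 -0.188  0.035]
top [312.5 175.8  15.5  14.8] 0.73 [ 0.636 -0.236  0.035]
top [155.5 179.1  20.2  18.6] 0.66 [0.635 0.351 0.035]
top [307.3 227.5  12.4  18.2] 0.49 [ 0.441 -0.208  0.035]
(560, 520, 3)
(625, 800, 3)
```

View pics/z_scene.png

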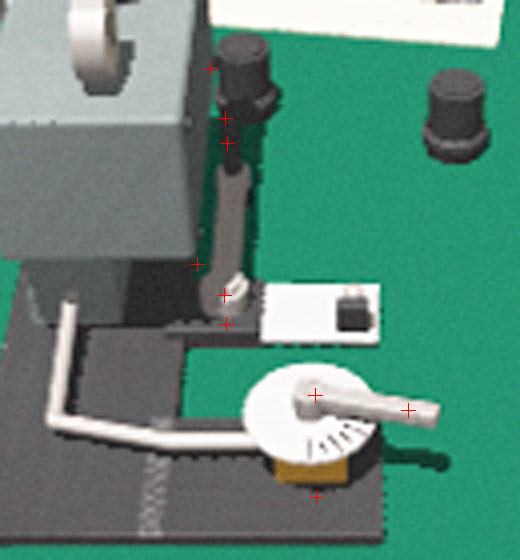

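View pics/z_top.png

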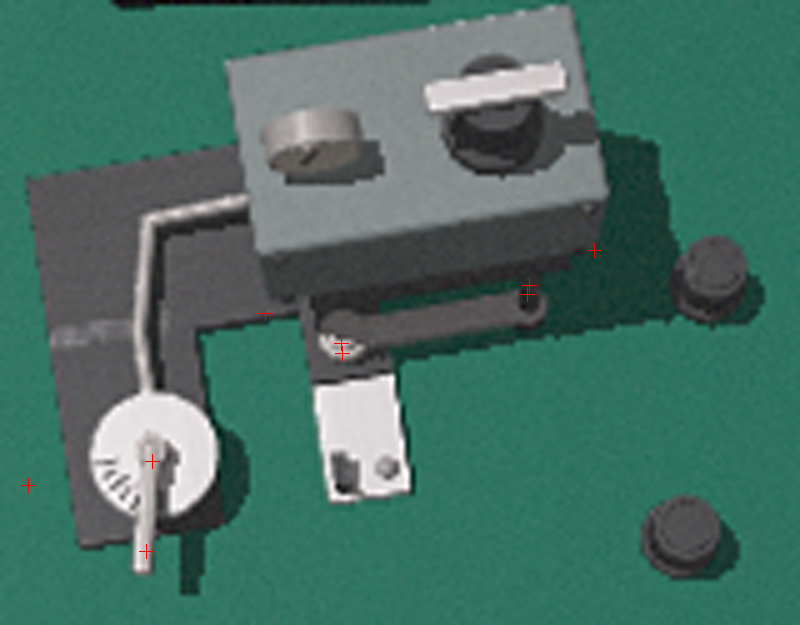

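The zooms show the fit is a few pixels off: the pin should come down about 2 px in the top view and the hub up about 2 px, so the yaw is too large. I'll refit with hand-picked features, using the head corners, hub, handle tip and pin.

```bash
python3 - <<'E'
from fit import *
ims={c:get_image(c) for c in("scene","top")}
off={"scene":([180,130],4),"top":([170,120],5)}
ob=[("hub",(-.07,.15,.084),"scene",(308,390)),("hub",(-.07,.15,.084),"top",(153,446)),
("tip",None,"scene",(438,410)),("tip",None,"top",(143,572)),
("HLb",(.013,.05,.11),"scene",(193,258)),("HLb",(.013,.05,.11),"top",(272,298)),("HLt",(.013,.05,.24),"top",(256,250)),("HRt",(.013,-.19,.24),"top",(608,192)),("HRb",(.013,-.19,.11),"top",(603,243)),("HLt",(.013,.05,.24),"scene",(193,127)),
("pintop",(0,-.14,.096),"top",(530,300)),("barend",(0,-.151,.04),"scene",(233,163)),("barend",(0,-.151,.04),"top",(545,308))]
def f(s):
    T=model(s[:3])[0];o=[]
    for n,X,c,p in ob:
        if X is None: X=(-.07-.09*np.cos(s[3]),.15+.09*np.sin(s[3]),.077)
        o.append(proj(ims[c],T(X))-(np.array(p)/off[c][1]-.5+off[c][0]))
    return np.concatenate(o)
r=least_squares(f,[.59,.04,.17,0],loss="soft_l1");print(r.x.round(4))
for (n,X,c,p),e in zip(ob,f(r.x).reshape(-1,2)):print(n,c,e.round(1))
by={}
for n,X,c,p in ob: by.setdefault(n,[]).append((c,ray(ims[c],np.array(p)/off[c][1]-.5+off[c][0])))
for n,v in by.items():
    if len({c for c,_ in v})==2: x,e=tri([r for _,r in v]);print(n,x.round(4),np.round(e,4))
m=model(r.x[:3],0,r.x[3])[1]
for k in m:print(k,m[k].round(4))
E
```

```text
[0.5979 0.0419 0.151  0.1904]
hub scene [-0.6 -0.6]
hub top [-0.3  0.9]
tip scene [-0.6  0.7]
tip top [0.8 1. ]
HLb scene [-0.1  1. ]
HLb top [-0.6  2. ]
HLt top [0.1 1.9]
HRt top [1.  1.5]
HRb top [-0.8  1.8]
HLt scene [-3.6 -2.1]
pintop top [ 0.6 -2.8]
barend scene [-0.5 -0.4]
barend top [-0.2 -1. ]
hub [0.5073 0.1789 0.0817] [0.0027 0.0027]
tip [0.4166 0.1856 0.083 ] [0.0024 0.0024]
HLb [0.6065 0.0907 0.1122] [0.0033 0.0033]
HLt [0.602  0.0932 0.2358] [0.0084 0.0084]
barend [ 0.618  -0.1079  0.0379] [0.0009 0.0009]
brace_hinge [0.5979 0.0419 0.031 ]
stand [0.5979 0.0419 0.    ]
brace_grip [ 0.6189 -0.0965  0.07  ]
valve_axis [0.5061 0.1797 0.077 ]
valve_grip [0.4411 0.1823 0.077 ]
```

Bar end, hub and head corner agree with the given heights to within about 5 mm. The pin is near (0.617, -0.097). I'll lean the gripper 50° forward and start moving towards a pre-grasp in front of the stand.

```bash
cat > d.py <<'E'
# python3 d.py x y z [yaw tilt_deg]: remaining shift (units of 20mm, tool axes) and turn (units of 4deg)
import sys;from fit import *
a=[float(v) for v in sys.argv[1:]];o=observe();M=R.from_rotvec(o["ee_rot"])
print("clk",round(float(o["clock"]),2),"pos",np.round(o["position"],4),"z",M.as_matrix()[:,2].round(3),"y",M.as_matrix()[:,1].round(3),"F",np.round(o["force"],1),"w",round(float(o["width"]),3),"gf",round(float(o["gripper_force"]),1),"q",np.round(o["joints"],2))
if len(a)>=3: print("shift",(M.inv().apply(np.array(a[:3])-o["position"])/.02).round(2))
if len(a)==5:
    T=R.from_euler("z",a[3])*R.from_euler("x",np.pi)*R.from_euler("y",np.radians(a[4]))
    print("turn",(np.degrees((M.inv()*T).as_rotvec())/4).round(2))
E
python3 -m handwheel '[[1,-1,0,0,0,0],[1,-1,0,0,0,0],[1,-1,0,0,0,0],[1,-1,0,0,0,0],[1,-1,0,0,0,0],[1,-1,0,0,0,0],[1,-1,0,0,0,0],[1,-1,0,0,0,0]]' 0.6 30
python3 -m handwheel '[[1,-1,0,0,0,0],[1,-1,0,0,0,0],[1,-1,0,0,0,0],[1,-1,0,0,0,0],[1,-1,0,0,0,0],[1,-1,0,0,0,0],[1,-1,0,0,0,0],[1,-1,0,0,0,0]]'
python3 -m handwheel '[[1,-1,0,0,0,0],[1,-1,0,0,0,0],[1,-1,0,0,0,0],[1,-1,0,0,0,0],[0,0,0,0,1,0],[0,0,0,0,1,0],[0,0,0,0,1,0],[0,0,0,0,1,0]]'
python3 d.py .55 -.107 .133 .151 50
```

```text
clock: 2.67
position: [0.2598, -0.4167, 0.2269]
ee_rot: [3.121, 0.351, 0.0]
force: [0.1, -0.0, 0.2]
width: 0.607
gripper_force: 0.0
clock: 3.33
position: [0.3803, -0.2252, 0.227]
ee_rot: [3.122, 0.351, 0.001]
force: [0.8, -0.2, 0.2]
width: 0.599
gripper_force: 0.0
clock: 4.0
position: [0.4404, -0.1306, 0.2271]
ee_rot: [-3.061, -0.345, -0.436]
force: [-0.2, -0.2, -0.9]
width: 0.597
gripper_force: 0.0
clk 4.0 pos [ 0.4404 -0.1306  0.2271] z [ 0.273  0.061 -0.96 ] y [ 0.222 -0.975  0.001] F [-0.2 -0.2 -0.9] w 0.597 gf 0.0 q [ 0.6   0.06 -0.33  2.13 -0.17  0.72 -0.96]
shift [4.07 0.06 6.08]
turn [-0.56  8.44  0.9 ]
```

```bash
python3 -m handwheel '[[1,0,0,0,0,0],[1,0,0,0,0,0],[1,0,0,0,0,0],[1,0,0,-0.07,1,0.11],[0,0,0,-0.07,1,0.11],[0,0,0,-0.07,1,0.11],[0,0,0,-0.07,1,0.11],[0,0,0,-0.07,1,0.11]]' >/dev/null
python3 -m handwheel '[[0,0,0,-0.07,1,0.11],[0,0,0,-0.07,1,0.11],[0,0,0,-0.07,1,0.11],[0,0,0,-0.07,0.4,0.11],[0,0,0,0,0,0]]' >/dev/null
python3 d.py .55 -.107 .133 .151 50
```

```text
clk 5.08 pos [ 0.5149 -0.1089  0.2465] z [ 0.666  0.119 -0.736] y [ 0.167 -0.986 -0.009] F [ 0.3 -0.5  0.1] w 0.599 gf 0.0 q [ 0.96  0.06 -0.62  2.32 -1.28  0.33  0.1 ]
shift [-2.56  0.25  5.36]
turn [-0.26  1.85  0.08]
```

```bash
python3 -m handwheel '[[-0.5,0.05,1,-0.05,0.37,0],[-0.5,0.05,1,-0.05,0.37,0],[-0.5,0.05,1,-0.05,0.37,0],[-0.5,0.05,1,-0.05,0.37,0],[-0.5,0.05,1,-0.05,0.37,0],[0,0,0,0,0,0]]' >/dev/null
python3 d.py .571 -.104 .115 .151 50
python3 - <<'E'
from fit import *
P=[]
for c,(u,v,w,h) in(("scene",(180,100,130,140)),("top",(170,120,130,140))):
    im=get_image(c)["image"][v:v+h,u:u+w,::-1];P.append(cv2.resize(im,None,fx=3,fy=4.2 if 0 else 3,interpolation=cv2.INTER_CUBIC))
    print(c,[ (np.round(np.array(k["point"])*[512,384],1),round(k["score"],2)) for k in place_of("brace_grip",c)[:2]])
cv2.imwrite("pics/a.png",np.hstack(P))
E
```

```text
clk 5.58 pos [ 0.5357 -0.1311  0.2012] z [ 0.665  0.153 -0.731] y [ 0.19  -0.981 -0.032] F [-0.3 -0.8  0.4] w 0.601 gf 0.0 q [ 1.31  0.34 -1.05  2.3  -1.31  0.12  0.27]
shift [-1.51 -0.86  4.53]
turn [-0.73  1.75  0.07]
scene [(array([236.5, 164.8]), 0.55)]
top [(array([274.6, 179.9]), 0.66)]
```

View pics/a.png

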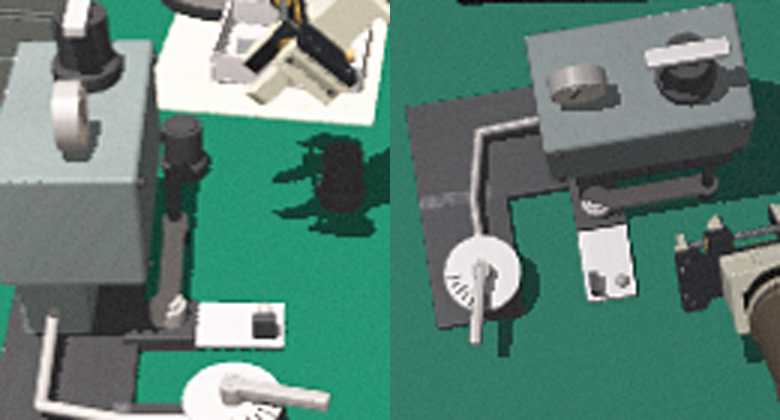

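The view shows the gripper in front of the stand, but joints 5 and 6 are at their range ends because the tool lies along the forearm. A 38–40° lean still clears the head by about 1 cm, so I'll reduce the tilt and get the elbow back first.

```bash
python3 -m handwheel '[[0,0,0,0,-1,0],[0,0,0,0,-1,0],[0,0,0,0,-1,0],[0,0,0,0,-1,0],[0,0,0,0,-1,0],[0,0,0,0,-1,0],[0,0,0,0,0,0],[0,0,0,0,0,0]]' >/dev/null
python3 d.py .56 -.107 .2 .151 20
python3 -m handwheel '[[0,0,0,0,0,0],[0,0,0,0,0,0],[0,0,0,0,0,0],[0,0,0,0,0,0]]' >/dev/null
python3 d.py .56 -.107 .2 .151 20
```

```text
clk 6.45 pos [ 0.5401 -0.1204  0.1953] z [ 0.464  0.136 -0.875] y [ 0.213 -0.976 -0.039] F [0.8 0.6 0.2] w 0.603 gf 0.0 q [ 0.55  0.2  -0.28  2.16 -0.54  0.42 -0.63]
shift [ 1.08 -0.45  0.35]
turn [-0.88 -2.19  0.6 ]
clk 6.78 pos [ 0.538  -0.1242  0.1935] z [ 0.461  0.133 -0.877] y [ 0.204 -0.978 -0.041] F [-0.4  0.1  0.6] w 0.598 gf 0.0 q [ 0.55  0.2  -0.28  2.16 -0.54  0.42 -0.63]
shift [ 1.24 -0.63  0.34]
turn [-0.86 -2.14  0.47]
```

```bash
cat > kin.py <<'E'
from fit import *
import itertools
D=[([1.244,.435,.025,1.573,-.012,1.134,-.075],(.139,-.609,.227),(0,0,-1),(.22,-.975,0)),
([.6,.06,-.33,2.13,-.17,.72,-.96],(.4404,-.1306,.2271),(.273,.061,-.96),(.222,-.975,.001)),
([.96,.06,-.62,2.32,-1.28,.33,.1],(.5149,-.1089,.2465),(.666,.119,-.736),(.167,-.986,-.009)),
([1.31,.34,-1.05,2.3,-1.31,.12,.27],(.5357,-.1311,.2012),(.665,.153,-.731),(.19,-.981,-.032)),
([.55,.2,-.28,2.16,-.54,.42,-.63],(.538,-.1242,.1935),(.461,.133,-.877),(.204,-.978,-.041))]
E_=lambda a,q:R.from_euler(a,q)
def fk(q,p,s):
    c,h,L1,L2,L3,e,c7=p
    A=E_("z",c+s[0]*q[0])*E_("y",q[1]);x=np.array([0,0,h])+A.apply([e,0,L1])
    A=A*E_("z",s[1]*q[2])*E_("y",q[3]);x=x+A.apply([-e*0,0,L2])
    A=A*E_("z",s[2]*q[4])*E_("y",q[5]);x=x+A.apply([0,0,L3])
    return x,A*E_("z",s[3]*q[6]+c7)
def solve():
    best=None
    for s in itertools.product([1,-1],repeat=4):
        for c,c7 in itertools.product([0,1.57,3.14,-1.57],repeat=2):
            def f(p):
                o=[]
                for q,x,z,y in D:
                    X,A=fk(q,p,s);M=A.as_matrix();o+=[X-x,(M[:,2]-z)*.3,(M[:,1]-y)*.3]
                return np.concatenate(o)
            r=least_squares(f,[c,.35,.4,.4,.25,0,c7],max_nfev=60)
            if best is None or r.cost<best[0]: best=(r.cost,s,r.x,r.fun)
    return best
if __name__=="__main__":
    b=solve();print(b[0],b[1],b[2].round(4));print(b[3].reshape(-1,9).round(3))
E
python3 kin.py
```

```text
0.0007399040018817823 (-1, -1, -1, -1) [-0.0629  0.2464  0.5419  0.4314  0.3208  0.0028  1.5185]
[[ 0.013  0.006  0.006  0.     0.     0.    -0.002 -0.001 -0.   ]
 [ 0.008  0.013  0.002 -0.002 -0.005 -0.001 -0.004 -0.001  0.003]
 [ 0.002 -0.005 -0.003  0.004 -0.013  0.002 -0.007 -0.001  0.012]
 [ 0.    -0.009 -0.004  0.002 -0.01  -0.    -0.004 -0.001  0.01 ]
 [-0.004  0.01  -0.002  0.001 -0.007 -0.    -0.004 -0.001  0.006]]
```

```bash
cat > ik.py <<'E'
from kin import *
S=(-1,-1,-1,-1);Pk=np.array([-0.0629,.2464,.5419,.4314,.3208,.0028,1.5185])
lo=np.array([-2.62,-.44,-1.27,.08,-1.32,.12,-2.74]);hi=np.array([2.62,2.09,1.32,2.57,4.46,2,2.74])
def ik(x,T,seeds=30):
    rng=np.random.default_rng(0);best=(-9,)
    for i in range(seeds):
        q0=np.array([.5,.2,-.2,2.1,-.5,.5,-.6]) if i==0 else rng.uniform(lo,hi)
        def f(q):
            X,A=fk(q,Pk,S);return np.concatenate([(X-x)*5,(A.inv()*T).as_rotvec(),1e-3*(q-(lo+hi)/2)*np.array([0,.0,1,0,.3,1,.3])])
        r=least_squares(f,np.clip(q0,lo+.01,hi-.01),bounds=(lo,hi),max_nfev=80)
        if np.abs(r.fun[:6]).max()<.01:
            m=np.minimum(r.x-lo,hi-r.x).min()
            if m>best[0]: best=(m,r.x)
    return best
def tgt(yaw,tilt): return E_("z",yaw)*E_("x",np.pi)*E_("y",np.radians(tilt))
if __name__=="__main__":
    for name,G in (("pre",None),("grip",(.617,-.097)),("mid",(.515,-.071)),("end",(.46,.021))):
        for tilt in (0,15,25,35,40,45,50):
            d=tgt(.151,tilt).apply([0,0,1])
            x=np.array([.617,-.097,.078])-.06*d if G is None else np.array([*G,.078])+.019*d
            b=ik(x,tgt(.151,tilt));print(name,tilt,round(float(b[0]),2),b[1].round(2) if len(b)>1 else "")
E
python3 ik.py
```

```text
pre 0 0.85 [-0.22  0.57  0.46  1.67 -0.29  0.97 -1.06]
pre 15 0.56 [-0.31  0.48  0.63  1.92 -0.63  0.68 -0.71]
pre 25 0.36 [-0.24  0.41  0.56  2.08 -0.96  0.49 -0.35]
pre 35 0.06 [ 0.98  0.52 -0.96  2.22  1.5   0.18 -2.64]
pre 40 0.17 [0.23 0.37 0.06 2.29 4.29 0.36 0.78]
pre 45 0.22 [-0.09  0.44  0.5   2.35  4.19  0.65  0.86]
pre 50 0.16 [-0.42  0.68  1.03  2.41  4.17  1.1   0.77]
grip 0 0.72 [ 0.43  0.68 -0.5   1.73  0.41  0.84 -1.67]
grip 15 0.45 [-0.31  0.63  0.62  1.93 -0.87  0.6  -0.52]
grip 25 0.32 [ 0.83  0.73 -0.94  2.05  1.25  0.44 -2.37]
grip 35 0.13 [0.1  0.53 0.13 2.16 4.33 0.32 0.68]
grip 40 0.35 [0.05 0.55 0.22 2.22 4.1  0.47 0.9 ]
grip 45 0.31 [-0.14  0.62  0.5   2.26  4.05  0.72  0.9 ]
grip 50 0.27 [-0.47  0.89  1.02  2.3   4.04  1.18  0.69]
mid 0 0.57 [-0.41  0.58  0.67  2.   -0.53  0.74 -0.83]
mid 15 0.33 [ 0.76  0.56 -0.85  2.18  0.89  0.45 -2.15]
mid 25 0.03 [ 0.86  0.58 -0.91  2.3   1.5   0.3  -2.71]
mid 35 0.16 [-0.07  0.45  0.36  2.41  4.11  0.48  0.91]
mid 40 0.11 [-0.52  0.71  1.02  2.46  4.2   0.97  0.72]
mid 45 0.07 [-0.52  0.8   1.07  2.5   4.11  1.17  0.79]
mid 50 0.03 [-0.4   0.79  0.93  2.54  3.99  1.24  0.95]
end 0 0.43 [-0.65  0.51  0.71  2.14 -0.54  0.67 -0.98]
end 15 0.25 [ 0.55  0.46 -0.81  2.32  1.    0.38 -2.49]
end 25 0.06 [-0.3   0.35  0.28  2.45  4.27  0.18  0.52]
end 35 0.01 [-0.8   0.58  0.99  2.56  4.09  0.71  0.66]
end 40 -9.0 
end 45 -9.0 
end 50 -9.0
```

```bash
python3 - <<'E'
from ik import *
import ik as K
hi[4]=2.6
for name,G,b in (("pre",(.617,-.097),-.04),("grip",(.617,-.097),.008)):
    for yaw in (.05,.15,.25):
        for tilt in (28,31,34):
            T=tgt(yaw,tilt);d=T.apply([0,0,1]);x=np.array([*G,.08])+b*d
            r=ik(x,T,14);print(name,yaw,tilt,round(float(r[0]),2),r[1].round(2) if len(r)>1 else "")
E
```

```text
pre 0.05 28 0.27 [ 0.89  0.57 -0.98  2.13  1.19  0.39 -2.47]
pre 0.05 31 0.08 [ 0.77  0.49 -0.76  2.17  1.25  0.2  -2.54]
pre 0.05 34 -9.0 
pre 0.15 28 0.21 [ 0.97  0.62 -1.06  2.11  1.14  0.41 -2.29]
pre 0.15 31 0.11 [ 0.23  0.39 -0.01  2.16 -1.15  0.23 -0.1 ]
pre 0.15 34 0.05 [ 0.89  0.54 -0.87  2.19  1.5   0.17 -2.65]
pre 0.25 28 0.27 [ 0.09  0.41  0.18  2.1  -1.    0.39 -0.17]
pre 0.25 31 0.13 [ 0.96  0.59 -0.96  2.13  1.    0.25 -2.03]
pre 0.25 34 0.16 [ 1.06  0.66 -1.09  2.17  1.38  0.28 -2.36]
grip 0.05 28 0.09 [ 0.77  0.64 -0.84  2.1   1.39  0.34 -2.65]
grip 0.05 31 -9.0 
grip 0.05 34 0.0 [ 0.54  0.54 -0.48  2.18  2.5   0.12  2.48]
grip 0.15 28 0.11 [ 0.14  0.49  0.05  2.09 -1.13  0.23 -0.15]
grip 0.15 31 0.08 [ 0.85  0.68 -0.91  2.13  1.54  0.31 -2.66]
grip 0.15 34 0.0 [ 1.05  0.93 -1.27  2.16  1.76  0.63 -2.74]
grip 0.25 28 0.14 [ 0.1   0.5   0.14  2.08 -1.18  0.33 -0.  ]
grip 0.25 31 0.05 [ 0.4   0.51 -0.22  2.11 -1.22  0.17  0.09]
grip 0.25 34 0.1 [ 0.9   0.69 -0.91  2.14  1.66  0.22 -2.64]
```

```bash
python3 - <<'E'
from ik import *
lo[4]=2.2
for name,G in (("grip",(.617,-.097)),("mid",(.515,-.071)),("end",(.46,.021))):
    for yaw in (-.7,-.3,.15,.6,1.0):
        if name=="grip" and abs(yaw)>.31: continue
        for tilt in (28,34,40):
            T0=tgt(yaw,tilt);x=np.array([*G,.08])+.014*T0.apply([0,0,1])
            for s in (0,1):
                r=ik(x,T0*E_("z",np.pi*s),10)
                if r[0]>.08:print(name,yaw,tilt,s,round(float(r[0]),2),r[1].round(2))
E
```

```text
grip -0.3 40 0 0.3 [-0.71  0.78  1.02  2.24  4.06  0.55  0.18]
grip -0.3 40 1 0.27 [ 0.22  0.53 -0.25  2.24  2.47  0.4  -1.09]
grip 0.15 34 1 0.08 [ 0.22  0.51 -0.02  2.16  4.38  0.23 -2.5 ]
grip 0.15 40 0 0.32 [0.02 0.54 0.27 2.22 4.14 0.48 0.86]
grip 0.15 40 1 0.29 [ 0.16  0.53  0.09  2.22  4.05  0.41 -2.16]
mid -0.3 34 0 0.15 [-0.48  0.47  0.59  2.42  3.57  0.28  0.82]
mid -0.3 34 1 0.15 [ 0.21  0.41 -0.26  2.42  2.39  0.35 -1.08]
mid -0.3 40 0 0.09 [-0.82  0.72  1.08  2.48  3.87  0.62  0.4 ]
mid -0.3 40 1 0.09 [ 0.48  0.52 -0.64  2.48  2.37  0.66 -1.02]
mid 0.15 34 0 0.17 [-0.15  0.44  0.44  2.4   4.22  0.47  0.79]
mid 0.15 34 1 0.17 [ 0.02  0.42  0.24  2.4   4.12  0.4  -2.24]
mid 0.15 40 0 0.11 [-0.48  0.65  0.95  2.46  4.2   0.9   0.76]
mid 0.15 40 1 0.11 [ 0.65  0.49 -0.52  2.46  3.3   0.4  -1.31]
end 0.15 28 0 0.09 [-0.54  0.38  0.59  2.48  4.23  0.33  0.56]
end 0.6 34 1 0.09 [ 0.31  0.39 -0.17  2.47  4.37  0.38 -2.08]
```

```bash
cat > seg.py <<'E'
from ik import *
q0=np.array(observe()["joints"]);x0=np.array(observe()["position"])
off=x0-fk(q0,Pk,S)[0]
xg=np.array([.47,-.12,.24]);Tg=tgt(.151,40)*E_("z",np.pi)
lo[4]=3.0;g=ik(xg-off,Tg,25);lo[4]=-1.32;qg=g[1];print("goal",g[0],qg.round(2))
qm=[q0,(q0*.75+qg*.25),(q0+qg)/2,(q0*.25+qg*.75),qg]
N=12;q=q0.copy();Mp=R.from_rotvec(observe()["ee_rot"]);xp=x0.copy()
for k in range(1,N+1):
    t=k/N;qd=q0+(qg-q0)*t;qd[5]=max(qd[5],0)+.25*np.sin(np.pi*t)
    A=fk(qd,Pk,S)[1];x=x0+(xg-x0)*t if k<N else xg
    if k==N:A=Tg
    def f(z):
        X,B=fk(z,Pk,S);return np.concatenate([(X-x+off)*5,(B.inv()*A).as_rotvec(),.01*(z-q)])
    q=least_squares(f,np.clip(q,lo+.001,hi-.001),bounds=(lo,hi)).x
    w=np.degrees((Mp.inv()*A).as_rotvec())/4;n=int(np.ceil(np.abs(w).max()))
    # mid-rotation tool frame for the shift
    H=Mp*R.from_rotvec((Mp.inv()*A).as_rotvec()/2);s=H.inv().apply(x-xp)/.02
    print(k,"n",n,"shift",(s/n).round(2),"turn",(w/n).round(2),"q",q.round(2));Mp,xp=A,x
E
python3 seg.py
```

```text
Traceback (most recent call last):
  File "seg.py", line 5, in <module>
    lo[4]=3.0;g=ik(xg-off,Tg,25);lo[4]=-1.32;qg=g[1];print("goal",g[0],qg.round(2))
                                                ~^^^
IndexError: tuple index out of range
```

```bash
sed -i 's/xg=np.array(\[.*\]);Tg/xg=np.array([.545,-.11,.16]);Tg/; s/^off=.*/off=x0-fk(q0,Pk,S)[0];print(off)/; s/lo\[4\]=3.0/lo[4]=2.2/' seg.py; python3 seg.py
```

```text
[ 0.00298738 -0.00624006 -0.00032201]
goal 5.344867997081337e-07 [ 0.64  0.26 -0.38  2.33  4.46  0.24 -2.49]
1 n 4 shift [-0.   -0.01  0.04] turn [-0.31 -0.67 -0.76] q [ 0.32  0.22 -0.14  2.06 -0.1   0.55 -0.91]
2 n 4 shift [ 0.01 -0.02  0.03] turn [-0.34 -0.63 -0.76] q [ 0.12  0.25 -0.06  2.    0.25  0.67 -1.11]
3 n 3 shift [ 0.02 -0.02  0.04] turn [-0.64 -0.74 -1.  ] q [-0.05  0.29 -0.01  2.    0.56  0.75 -1.27]
4 n 3 shift [ 0.03 -0.02  0.03] turn [-0.82 -0.57 -0.98] q [-0.21  0.33  0.02  2.06  0.88  0.8  -1.43]
5 n 3 shift [ 0.04 -0.02  0.03] turn [-0.94 -0.34 -0.97] q [-0.32  0.36  0.05  2.16  1.22  0.83 -1.63]
6 n 4 shift [ 0.03 -0.01  0.01] turn [-0.76 -0.06 -0.73] q [-0.36  0.39  0.04  2.31  1.61  0.87 -1.84]
7 n 3 shift [ 0.05 -0.01  0.02] turn [-1.    0.19 -0.97] q [-0.31  0.42  0.01  2.46  2.05  0.94 -2.03]
8 n 3 shift [ 0.05 -0.01  0.02] turn [-0.91  0.44 -0.99] q [-0.16  0.42  0.    2.57  2.5   0.99 -2.08]
9 n 4 shift [ 0.03 -0.    0.02] turn [-0.57  0.47 -0.76] q [ 0.98  0.73 -1.27  2.57  2.45  1.15 -1.24]
10 n 4 shift [0.03 0.   0.02] turn [-0.43  0.56 -0.79] q [ 1.18  0.68 -1.27  2.55  2.65  0.79 -1.04]
11 n 4 shift [0.03 0.01 0.03] turn [-0.27  0.58 -0.82] q [ 1.25  0.54 -1.2   2.44  2.7   0.37 -0.87]
12 n 4 shift [0.02 0.01 0.03] turn [-0.11  0.54 -0.86] q [ 1.2   0.45 -1.12  2.33  2.08  0.12 -0.06]
```

```bash
python3 - <<'E'
from ik import *
lo[4]=2.2
for x in (.5,.57):
  for z in (.12,.2,.3,.4):
    for tilt in (40,50):
        r=ik(np.array([x,-.11,z]),tgt(.15,tilt)*E_("z",np.pi),12)
        if r[0]>.05:print(x,z,tilt,round(float(r[0]),2),r[1].round(2))
E
```

```text
0.5 0.12 40 0.12 [ 0.9   0.35 -0.63  2.45  3.8   0.25 -1.74]
0.5 0.2 50 0.09 [ 0.82  0.16 -0.41  2.48  4.24  0.48 -2.19]
0.57 0.12 40 0.2 [ 0.32  0.37 -0.01  2.31  4.26  0.36 -2.3 ]
0.57 0.12 50 0.17 [-0.41  0.68  1.04  2.4   4.19  1.11 -2.37]
0.57 0.2 50 0.22 [ 0.58  0.24 -0.26  2.35  4.19  0.42 -2.22]
```

```bash
sed -i 's/xg=np.array(\[.*\]);Tg=tgt(.151,40)/xg=np.array([.57,-.11,.18]);Tg=tgt(.151,47)/; s/\.25\*np.sin/.08*np.sin/;s/max(qd\[5\],0)/max(qd[5],.4)/' seg.py; python3 seg.py
```

```text
[ 0.00298738 -0.00624006 -0.00032201]
goal 0.2261950202533427 [ 0.6   0.27 -0.32  2.34  4.16  0.36 -2.19]
1 n 4 shift [ 0.03 -0.01  0.03] turn [-0.36 -0.56 -0.78] q [ 0.32  0.21 -0.14  2.08 -0.11  0.5  -0.9 ]
2 n 4 shift [ 0.03 -0.    0.02] turn [-0.32 -0.51 -0.8 ] q [ 0.14  0.23 -0.06  2.04  0.23  0.59 -1.07]
3 n 4 shift [0.03 0.   0.02] turn [-0.39 -0.44 -0.8 ] q [-0.02  0.26 -0.02  2.03  0.52  0.65 -1.2 ]
4 n 4 shift [0.03 0.01 0.02] turn [-0.45 -0.36 -0.81] q [-0.15  0.28  0.02  2.07  0.81  0.69 -1.3 ]
5 n 4 shift [0.03 0.02 0.01] turn [-0.5  -0.27 -0.81] q [-0.25  0.31  0.04  2.14  1.11  0.72 -1.42]
6 n 4 shift [0.03 0.02 0.01] turn [-0.55 -0.16 -0.81] q [-0.3   0.32  0.05  2.24  1.44  0.73 -1.56]
7 n 4 shift [0.03 0.02 0.02] turn [-0.58 -0.04 -0.8 ] q [-0.29  0.34  0.03  2.35  1.82  0.76 -1.7 ]
8 n 4 shift [0.02 0.03 0.02] turn [-0.59  0.08 -0.8 ] q [-0.2   0.34  0.    2.46  2.23  0.79 -1.8 ]
9 n 4 shift [0.01 0.03 0.03] turn [-0.58  0.18 -0.79] q [-0.04  0.34 -0.02  2.52  2.66  0.8  -1.83]
10 n 4 shift [0.01 0.02 0.03] turn [-0.56  0.27 -0.79] q [ 0.16  0.31 -0.04  2.53  3.12  0.73 -1.85]
11 n 4 shift [-0.    0.02  0.03] turn [-0.52  0.35 -0.79] q [ 0.36  0.29 -0.1   2.47  3.61  0.59 -1.93]
12 n 4 shift [-0.01  0.01  0.04] turn [-0.38  0.52 -0.8 ] q [ 0.51  0.26 -0.22  2.34  4.19  0.38 -2.23]
```

The arm needs the flipped wrist branch for a 40°+ lean. The planned reconfiguration stays within the joint ranges and keeps the TCP nearly fixed, so I'll run it.

```bash
python3 -m handwheel '[[0.03,0,0.03,-0.36,-0.56,-0.78],[0.03,0,0.03,-0.36,-0.56,-0.78],[0.03,0,0.03,-0.36,-0.56,-0.78],[0.03,0,0.03,-0.36,-0.56,-0.78],[0.03,0,0.02,-0.32,-0.51,-0.8],[0.03,0,0.02,-0.32,-0.51,-0.8],[0.03,0,0.02,-0.32,-0.51,-0.8],[0.03,0,0.02,-0.32,-0.51,-0.8]]'>/dev/null
python3 -m handwheel '[[0.03,0,0.02,-0.39,-0.44,-0.8],[0.03,0,0.02,-0.39,-0.44,-0.8],[0.03,0,0.02,-0.39,-0.44,-0.8],[0.03,0,0.02,-0.39,-0.44,-0.8],[0.03,0,0.02,-0.45,-0.36,-0.81],[0.03,0,0.02,-0.45,-0.36,-0.81],[0.03,0,0.02,-0.45,-0.36,-0.81],[0.03,0,0.02,-0.45,-0.36,-0.81]]'>/dev/null
python3 d.py
python3 -m handwheel '[[0.03,0.02,0.01,-0.5,-0.27,-0.81],[0.03,0.02,0.01,-0.5,-0.27,-0.81],[0.03,0.02,0.01,-0.5,-0.27,-0.81],[0.03,0.02,0.01,-0.5,-0.27,-0.81],[0.03,0.02,0.01,-0.55,-0.16,-0.81],[0.03,0.02,0.01,-0.55,-0.16,-0.81],[0.03,0.02,0.01,-0.55,-0.16,-0.81],[0.03,0.02,0.01,-0.55,-0.16,-0.81]]'>/dev/null
python3 d.py
```

```text
clk 8.12 pos [ 0.5483 -0.1195  0.1883] z [ 0.267 -0.453 -0.851] y [ 0.774 -0.425  0.469] F [ 0.4  0.  -0.2] w 0.599 gf 0.0 q [-0.22  0.27 -0.01  2.1   0.81  0.77 -1.39]
clk 8.78 pos [ 0.5534 -0.1171  0.1867] z [ 0.46  -0.597 -0.658] y [0.856 0.1   0.508] F [-0.1 -0.3  0.2] w 0.604 gf 0.0 q [-0.4   0.33 -0.    2.29  1.35  0.84 -1.6 ]
```

```bash
python3 -m handwheel '[[0.03,0.02,0.02,-0.58,-0.04,-0.8],[0.03,0.02,0.02,-0.58,-0.04,-0.8],[0.03,0.02,0.02,-0.58,-0.04,-0.8],[0.03,0.02,0.02,-0.58,-0.04,-0.8],[0.02,0.03,0.02,-0.59,0.08,-0.8],[0.02,0.03,0.02,-0.59,0.08,-0.8],[0.02,0.03,0.02,-0.59,0.08,-0.8],[0.02,0.03,0.02,-0.59,0.08,-0.8]]'>/dev/null
python3 d.py
sed -i 's/^N=12/N=5/;s/\.08\*np.sin/.06*np.sin/' seg.py; python3 seg.py
```

```text
clk 9.45 pos [ 0.5586 -0.1147  0.184 ] z [ 0.716 -0.471 -0.515] y [0.687 0.608 0.398] F [ 1.2 -0.7  1.1] w 0.598 gf 0.0 q [-0.35  0.37 -0.03  2.55  2.04  0.92 -1.82]
[ 0.06023059 -0.04048433  0.01926321]
goal 0.06980503965704798 [-0.54  0.37  1.02  2.5   4.27  0.79 -2.38]
1 n 3 shift [0.01 0.03 0.03] turn [-0.84 -0.3  -0.7 ] q [ 0.55  0.81 -1.27  2.57  2.05  1.65 -1.39]
2 n 3 shift [0.01 0.02 0.03] turn [-0.93  0.08 -0.71] q [ 0.79  0.66 -1.27  2.57  2.23  1.24 -1.16]
3 n 3 shift [0.01 0.02 0.04] turn [-0.72  0.43 -0.79] q [ 1.2   0.64 -1.27  2.57  2.75  0.72 -1.03]
4 n 3 shift [-0.    0.02  0.04] turn [-0.45  0.77 -0.81] q [ 1.28  0.64 -1.27  2.57  2.88  0.59 -0.91]
5 n 4 shift [-0.01  0.01  0.03] turn [-0.14  0.76 -0.58] q [ 1.25  0.46 -1.2   2.5   2.85  0.33 -0.84]
```

```bash
python3 - <<'E'
s=open('kin.py').read()
s=s.replace("(.204,-.978,-.041))]","""(.204,-.978,-.041)),
([.55,.2,-.28,2.16,-.54,.42,-.63],(.538,-.1242,.1935),(.461,.133,-.877),(.204,-.978,-.041)),
([-.22,.27,-.01,2.1,.81,.77,-1.39],(.5483,-.1195,.1883),(.267,-.453,-.851),(.774,-.425,.469)),
([-.4,.33,0,2.29,1.35,.84,-1.6],(.5534,-.1171,.1867),(.46,-.597,-.658),(.856,.1,.508)),
([-.35,.37,-.03,2.55,2.04,.92,-1.82],(.5586,-.1147,.184),(.716,-.471,-.515),(.687,.608,.398))]""")
a=s.index("def fk");b=s.index("def solve")
s=s[:a]+'''def fk(q,p,s):
    c,h,L1,L2,L3,e,c7,b,f,g,k2,k4,k6,c3,c5=p
    A=E_("z",c+s[0]*q[0]);x=np.array([0,0,h])+A.apply([b,0,0]);A=A*E_("y",q[1]+k2);x=x+A.apply([e,0,L1])
    A=A*E_("z",s[1]*q[2]+c3)*E_("y",q[3]+k4);x=x+A.apply([f,0,L2])
    A=A*E_("z",s[2]*q[4]+c5)*E_("y",q[5]+k6);x=x+A.apply([g,0,L3])
    return x,A*E_("z",s[3]*q[6]+c7)
'''+s[b:]
s=s.replace("[c,.35,.4,.4,.25,0,c7]","[c,.25,.54,.43,.32,0,c7]+[0]*8").replace("[0,1.57,3.14,-1.57],repeat=2","[0],[1.57]").replace("product([1,-1],repeat=4)","product([-1],repeat=4)").replace(",max_nfev=60","")
open('kin.py','w').write(s)
E
python3 kin.py
```

```text
0.0013678979617534688 (-1, -1, -1, -1) [-0.2242  0.2747  0.575   0.4421  0.3587  0.088   1.5582 -0.032   0.019
  0.0211 -0.0549  0.0484  0.0272  0.1752 -0.0383]
[[-0.002 -0.004 -0.009  0.008  0.007  0.    -0.009 -0.002 -0.006]
 [-0.003 -0.006 -0.001 -0.013 -0.012 -0.004 -0.003 -0.001  0.009]
 [ 0.013 -0.002  0.004 -0.003 -0.008 -0.004  0.002  0.001  0.012]
 [-0.001 -0.01   0.006  0.004 -0.005  0.002  0.006  0.001  0.014]
 [ 0.003  0.011 -0.005 -0.004 -0.001 -0.002  0.001  0.     0.001]
 [ 0.003  0.011 -0.005 -0.004 -0.001 -0.002  0.001  0.     0.001]
 [-0.009  0.002  0.001 -0.007 -0.005  0.    -0.001 -0.004 -0.002]
 [-0.006  0.007  0.002 -0.006 -0.003 -0.001  0.002 -0.006 -0.003]
 [-0.     0.013  0.007 -0.003 -0.003 -0.002  0.004 -0.009  0.006]]
```

```bash
python3 - <<'E'
s=open('kin.py').read()
a=s.index("def fk");b=s.index("def solve")
s=s[:a]+'''def fk(q,p,s):
    h,L1,L2,L3,y1,y2,y3,e,f,c,c7=p
    A=E_("z",c+s[0]*q[0]);x=np.array([0,0,h]);A=A*E_("y",q[1]);x=x+A.apply([e,y1,L1])
    A=A*E_("z",s[1]*q[2])*E_("y",q[3]);x=x+A.apply([f,y2,L2])
    A=A*E_("z",s[2]*q[4])*E_("y",q[5]);x=x+A.apply([0,y3,L3])
    return x,A*E_("z",s[3]*q[6]+c7)
'''+s[b:]
s=s.replace("[c,.25,.54,.43,.32,0,c7]+[0]*8","[.25,.54,.43,.32,0,0,0,0,0,0,1.57]")
open('kin.py','w').write(s)
E
python3 kin.py
```

```text
8.115655631974648e-05 (-1, -1, -1, -1) [ 2.6620e-01  5.6300e-01  4.2620e-01  3.7000e-01 -3.3500e-02 -1.7600e-02
 -1.7000e-03  2.0000e-04 -6.0000e-04 -3.5000e-03  1.5698e+00]
[[-0.001 -0.002  0.     0.     0.     0.    -0.    -0.    -0.   ]
 [-0.002 -0.002 -0.001 -0.003 -0.    -0.001 -0.001 -0.    -0.001]
 [ 0.003 -0.002  0.005  0.002 -0.001  0.002 -0.001 -0.     0.001]
 [-0.     0.001 -0.001 -0.001  0.002 -0.     0.002  0.    -0.001]
 [-0.001  0.002 -0.002 -0.001  0.001 -0.     0.001  0.    -0.002]
 [-0.001  0.002 -0.002 -0.001  0.001 -0.     0.001  0.    -0.002]
 [-0.001  0.001  0.002 -0.001 -0.     0.     0.001  0.001 -0.   ]
 [ 0.002  0.002 -0.    -0.001  0.    -0.001  0.001  0.001 -0.002]
 [ 0.    -0.001 -0.001 -0.002 -0.002 -0.001  0.003 -0.003  0.   ]]
```

The kinematic model now matches to about 2 mm, so I'll re-check which poses are feasible.

```bash
sed -i 's/^S=.*/S=(-1,)*4;Pk=np.array([.2662,.563,.4262,.37,-.0335,-.0176,-.0017,.0002,-.0006,-.0035,1.5698])/' ik.py
cat > scan.py <<'E'
from ik import *
ls=lo[4]
for name,G,ts in (("pre",(.56,-.106),(40,46)),("grip",(.617,-.097),(30,36,40,45)),("mid",(.515,-.071),(10,20,30,38)),("end",(.46,.021),(0,10,20,30,38))):
    for tilt in ts:
        T=tgt(.151,tilt);x=np.array([*G,.08])+.014*T.apply([0,0,1])
        if name=="pre": x=np.array([.56,-.106,.15])
        for s in (0,1):
            lo[4]=ls;r=ik(x,T*E_("z",np.pi*s),12)
            if r[0]>.05:print(name,tilt,s,round(float(r[0]),2),r[1].round(2))
E
python3 scan.py
```

```text
pre 40 0 0.13 [ 0.46  0.28 -0.23  2.37  4.08  0.25  0.99]
pre 40 1 0.17 [ 0.34  0.27 -0.08  2.37  4.15  0.29 -2.23]
pre 46 0 0.16 [ 0.99  0.43 -0.85  2.41  3.2   0.31  1.98]
pre 46 1 0.16 [ 0.97  0.42 -0.82  2.41  3.24  0.31 -1.21]
grip 30 0 0.06 [ 0.93  0.75 -1.1   2.13  1.57  0.5  -2.68]
grip 36 0 0.22 [0.08 0.49 0.13 2.27 4.01 0.34 0.98]
grip 36 1 0.14 [-0.49  0.71  0.98  2.31  4.32  0.83 -2.58]
grip 40 0 0.26 [ 0.29  0.51 -0.12  2.3   3.63  0.38  1.41]
grip 40 1 0.23 [ 0.35  0.52 -0.2   2.3   3.54  0.35 -1.63]
grip 45 0 0.21 [ 0.33  0.55 -0.14  2.36  3.54  0.54  1.54]
grip 45 1 0.24 [ 0.7   0.63 -0.63  2.33  3.07  0.46 -1.03]
mid 10 0 0.38 [ 0.5   0.46 -0.58  2.12  0.48  0.5  -1.83]
mid 10 1 0.41 [ 0.58  0.49 -0.68  2.11  0.57  0.53  1.22]
mid 20 0 0.24 [ 0.87  0.58 -1.03  2.24  1.18  0.47 -2.46]
mid 20 1 0.21 [ 0.72  0.49 -0.81  2.25  1.02  0.33  0.82]
mid 30 0 0.09 [-0.52  0.53  0.9   2.47  4.37  0.62  0.6 ]
mid 30 1 0.09 [-0.51  0.52  0.89  2.47  4.37  0.61 -2.53]
mid 38 0 0.07 [ 0.61  0.47 -0.55  2.5   3.06  0.41  2.  ]
mid 38 1 0.08 [ 0.68  0.49 -0.64  2.49  2.96  0.41 -1.03]
end 0 0 0.46 [ 0.38  0.49 -0.71  2.11  0.49  0.71 -2.07]
end 0 1 0.45 [ 0.25  0.44 -0.53  2.12  0.36  0.67  1.2 ]
end 10 0 0.32 [ 0.35  0.4  -0.64  2.25  0.59  0.45 -2.17]
end 10 1 0.31 [ 0.32  0.39 -0.6   2.26  0.56  0.44  1.  ]
end 20 1 0.13 [ 0.36  0.36 -0.64  2.4   1.2   0.25  0.37]
```

```bash
cat > scan2.py <<'E'
from ik import *
for ph,yaws,ts in ((0,(.15,),(40,43)),(.5,(.15,-.2,-.5),(30,36,42)),(1.0,(-.1,-.5,-.8),(20,28,36)),(1.5,(-.5,-.8,-1.2),(10,20,28,36))):
    G=model((.5979,.0419,.151),ph)[1]["brace_grip"]
    for yaw in yaws:
      for tilt in ts:
        T=tgt(yaw,tilt);x=np.array([*G[:2],.08])+.014*T.apply([0,0,1])
        r=ik(x,T*E_("z",np.pi),10)
        if r[0]>.05:print(ph,yaw,tilt,round(float(r[0]),2),r[1].round(2))
E
python3 scan2.py
```

```text
0 0.15 40 0.23 [ 0.35  0.52 -0.19  2.3   3.55  0.35 -1.64]
0 0.15 43 0.26 [ 0.65  0.6  -0.57  2.31  3.08  0.4  -1.08]
0.5 0.15 36 0.17 [ 0.36  0.44 -0.21  2.4   3.54  0.31 -1.63]
0.5 0.15 42 0.11 [ 0.55  0.51 -0.41  2.46  3.3   0.49 -1.32]
0.5 -0.2 30 0.2 [ 0.38  0.44 -0.47  2.34  1.98  0.32 -0.54]
0.5 -0.2 36 0.14 [ 0.27  0.45 -0.35  2.43  2.47  0.43 -1.05]
0.5 -0.2 42 0.08 [ 0.52  0.56 -0.7   2.49  2.42  0.73 -0.96]
0.5 -0.5 30 0.27 [ 0.47  0.52 -0.76  2.3   1.63  0.65 -0.55]
0.5 -0.5 36 0.19 [ 0.26  0.49 -0.55  2.38  1.89  0.66 -0.88]
0.5 -0.5 42 0.13 [ 0.32  0.58 -0.7   2.44  2.01  0.9  -1.02]
1.0 -0.1 20 0.09 [ 0.26  0.36 -0.36  2.34  1.    0.21  0.45]
1.0 -0.1 28 0.11 [ 0.23  0.36 -0.34  2.46  2.2   0.24 -0.76]
1.0 -0.5 20 0.26 [ 0.2   0.38 -0.44  2.31  1.1   0.43 -0.13]
1.0 -0.5 28 0.18 [ 0.49  0.51 -0.92  2.39  1.57  0.74 -0.62]
1.0 -0.5 36 0.08 [ 0.29  0.51 -0.78  2.49  1.81  0.83 -0.97]
1.0 -0.8 20 0.31 [ 0.05  0.39 -0.34  2.26  0.97  0.53 -0.34]
1.0 -0.8 28 0.25 [ 0.18  0.46 -0.63  2.32  1.33  0.74 -0.77]
1.0 -0.8 36 0.19 [ 0.26  0.59 -0.89  2.38  1.52  1.05 -1.04]
1.5 -0.5 10 0.33 [ 0.11  0.37 -0.43  2.24  0.59  0.5   0.28]
1.5 -0.5 20 0.23 [ 0.46  0.51 -1.03  2.34  1.27  0.76 -0.46]
1.5 -0.5 28 0.14 [ 0.28  0.48 -0.91  2.43  1.5   0.78 -0.78]
1.5 -0.8 10 0.36 [ 0.18  0.41 -0.56  2.21  0.68  0.61 -0.12]
1.5 -0.8 20 0.29 [ 0.28  0.49 -0.86  2.28  1.12  0.79 -0.65]
1.5 -0.8 28 0.22 [-0.01  0.44 -0.62  2.35  1.25  0.78 -0.89]
1.5 -0.8 36 0.16 [-0.2   0.48 -0.53  2.41  1.38  0.88 -1.14]
1.5 -1.2 10 0.42 [ 0.24  0.46 -0.67  2.15  0.7   0.75 -0.56]
1.5 -1.2 20 0.38 [-0.02  0.45 -0.51  2.19  0.84  0.79 -0.79]
1.5 -1.2 28 0.37 [ 0.03  0.54 -0.72  2.2   1.04  1.01 -1.07]
1.5 -1.2 36 0.37 [ 0.05  0.67 -0.9   2.2   1.16  1.27 -1.27]
```

```bash
cat > seg2.py <<'E'
# seg2.py: path through given (pos,yaw,tilt[,s]) knots; geodesic per knot, checked with the model
from ik import *
def run(knots,s=1):
    o=observe();q=np.array(o["joints"]);xp=np.array(o["position"]);Mp=R.from_rotvec(o["ee_rot"]);off=xp-fk(q,Pk,S)[0]
    for x,yaw,tilt in knots:
        A=tgt(yaw,tilt)*E_("z",np.pi*s);x=np.array(x);w=(Mp.inv()*A).as_rotvec();H=Mp*R.from_rotvec(w/2);d=H.inv().apply(x-xp)/.02
        n=int(np.ceil(max(np.abs(np.degrees(w)/4).max(),np.abs(d).max())))
        for k in range(1,n+1):
            Ak=Mp*R.from_rotvec(w*k/n);xk=xp+(x-xp)*k/n
            f=lambda z:np.concatenate([(lambda X,B:np.concatenate([(X-xk+off)*5,(B.inv()*Ak).as_rotvec()]))(*fk(z,Pk,S)),.02*(z-q)])
            r=least_squares(f,np.clip(q,lo+.001,hi-.001),bounds=(lo,hi));q=r.x;e=np.abs(r.fun[:6]).max()
        print("n",n,"shift",(d/n).round(2),"turn",(np.degrees(w)/4/n).round(2),"q",q.round(2),"err",round(e,3));Mp,xp=A,x
E
python3 - <<'E'
from seg2 import *
run([((.57,-.112,.18),-.4,50),((.57,-.11,.17),-.2,46),((.565,-.108,.16),0,43),((.56,-.106,.15),.15,42)])
print()
run([((.575,-.112,.18),-.4,45),((.57,-.11,.17),-.15,42),((.56,-.106,.15),.15,42)])
E
```

```text
n 9 shift [0.   0.04 0.05] turn [-0.17  0.3  -0.93] q [-0.25  0.25  0.1   2.5   2.32  0.55 -1.22] err 0.0
n 3 shift [0.13 0.03 0.1 ] turn [-0.71  0.33 -0.64] q [ 0.03  0.23 -0.01  2.47  2.77  0.38 -1.35] err 0.0
n 3 shift [0.18 0.03 0.06] turn [-0.67  0.25 -0.68] q [ 0.43  0.26 -0.3   2.41  3.29  0.27 -1.56] err 0.001
n 2 shift [0.26 0.06 0.1 ] turn [-0.73  0.12 -0.79] q [ 0.75  0.33 -0.57  2.37  3.62  0.21 -1.66] err 0.001

n 9 shift [-0.01  0.06  0.07] turn [-0.13  0.44 -0.94] q [-0.28  0.22  0.18  2.43  2.14  0.38 -1.01] err 0.0
n 3 shift [0.18 0.01 0.06] turn [-0.82  0.25 -0.87] q [ 0.17  0.22 -0.12  2.4   2.75  0.23 -1.24] err 0.001
n 4 shift [0.26 0.05 0.1 ] turn [-0.72 -0.   -0.8 ] q [ 0.86  0.36 -0.71  2.36  3.39  0.19 -1.41] err 0.0
```

```bash
python3 -m handwheel '[[0,0.04,0.05,-0.17,0.3,-0.93],[0,0.04,0.05,-0.17,0.3,-0.93],[0,0.04,0.05,-0.17,0.3,-0.93],[0,0.04,0.05,-0.17,0.3,-0.93],[0,0.04,0.05,-0.17,0.3,-0.93],[0,0.04,0.05,-0.17,0.3,-0.93],[0,0.04,0.05,-0.17,0.3,-0.93],[0,0.04,0.05,-0.17,0.3,-0.93]]' >/dev/null
python3 -m handwheel '[[0,0.04,0.05,-0.17,0.3,-0.93],[0.13,0.03,0.1,-0.71,0.33,-0.64],[0.13,0.03,0.1,-0.71,0.33,-0.64],[0.13,0.03,0.1,-0.71,0.33,-0.64],[0,0,0,0,0,0]]' >/dev/null
python3 d.py; python3 - <<'E'
from seg2 import *
run([((.565,-.108,.16),0,46),((.56,-.106,.14),.15,45),((.583,-.102,.115),.15,42),((.6265,-.0955,.0695),.15,42)])
E
```

```text
clk 10.53 pos [ 0.569  -0.1141  0.1713] z [ 0.706 -0.147 -0.693] y [0.205 0.979 0.001] F [ 0.2 -0.4  0.1] w 0.601 gf 0.0 q [ 0.02  0.23 -0.    2.47  2.78  0.38 -1.36]
n 3 shift [0.19 0.09 0.08] turn [-0.71  0.01 -0.69] q [ 0.38  0.27 -0.24  2.46  3.32  0.38 -1.59] err 0.0
n 2 shift [0.44 0.06 0.26] turn [-0.77  0.12 -0.75] q [ 0.6   0.34 -0.37  2.43  3.66  0.38 -1.69] err 0.0
n 2 shift [0.01 0.01 0.86] turn [-0.    0.38 -0.  ] q [ 0.51  0.4  -0.33  2.37  3.6   0.33 -1.65] err 0.0
n 4 shift [-0.03 -0.    0.79] turn [0. 0. 0.] q [ 0.38  0.53 -0.23  2.32  3.49  0.41 -1.56] err 0.0
```

```bash
python3 -m handwheel '[[0.19,0.09,0.08,-0.71,0.01,-0.69],[0.19,0.09,0.08,-0.71,0.01,-0.69],[0.19,0.09,0.08,-0.71,0.01,-0.69],[0.44,0.06,0.26,-0.77,0.12,-0.75],[0.44,0.06,0.26,-0.77,0.12,-0.75],[0,0,0.86,0,0.38,0],[0,0,0.86,0,0.38,0],[0,0,0,0,0,0]]' >/dev/null
python3 d.py .6265 -.0955 .0695 .15 42
python3 - <<'E'
from fit import *
P=[]
for c,(u,v,w,h) in(("scene",(200,100,80,120)),("top",(230,135,80,120))):
    I=get_image(c);P.append(cv2.resize(I["image"][v:v+h,u:u+w,::-1],None,fx=5,fy=5,interpolation=cv2.INTER_CUBIC))
    q=(proj(I,observe()["position"])-[u,v]+.5)*5;cv2.drawMarker(P[-1],tuple(int(i) for i in q),(0,0,255),0,14,1)
    q=(proj(I,[.617,-.097,.08])-[u,v]+.5)*5;cv2.drawMarker(P[-1],tuple(int(i) for i in q),(255,0,255),0,14,1)
    print(c,[ (np.round(np.array(k["point"])*[512,384],1),round(k["score"],2)) for k in place_of("brace_grip",c)[:2]],proj(I,[.617,-.097,.07]))
cv2.imwrite("pics/b.png",np.hstack(P))
E
```

```text
clk 11.2 pos [ 0.5878 -0.0991  0.1149] z [ 0.664  0.1   -0.741] y [-0.145  0.989  0.004] F [0.8 1.4 0.4] w 0.6 gf 0.0 q [ 0.49  0.41 -0.31  2.37  3.58  0.33 -1.65]
shift [ 0.09 -0.11  2.99]
turn [ 0.07 -0.   44.92]
scene [(array([239.2, 169.1]), 0.67), (array([293.8, 168.7]), 0.19)] [237.1162739  164.82814402]
top [(array([275.1, 176.6]), 0.82)] [275.94675906 179.02718924]
```

View pics/b.png

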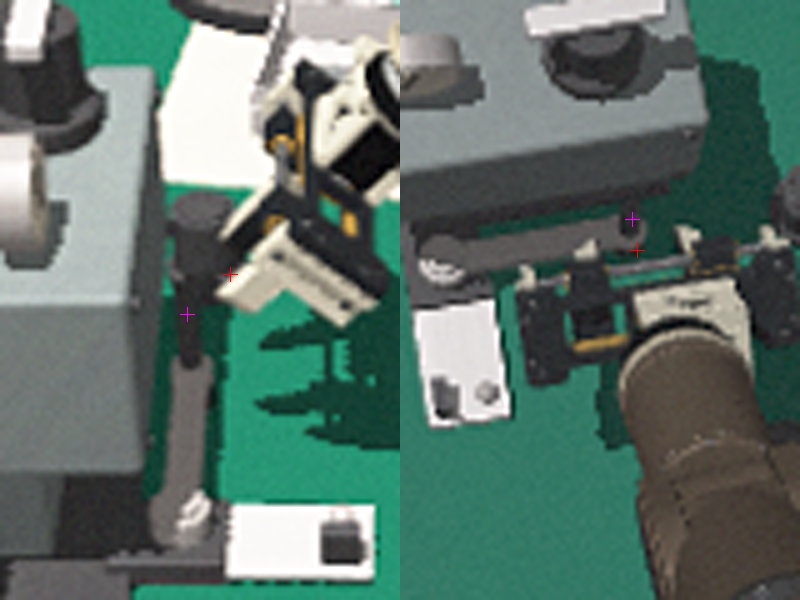

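The magenta pin estimate lies on the pin in both views (scene crop 187,314; top crop 632,219), and the fingers straddle it. I'll go in and close.

```bash
python3 -m handwheel '[[0.03,-0.04,0.75,0,0,0],[0.03,-0.04,0.75,0,0,0],[0.03,-0.04,0.75,0,0,0],[0,0,0.75,0,0,0],[0,0,0,0,0,0]]'
python3 -m handwheel '[[0,0,0,0,0,0],[0,0,0,0,0,0],[0,0,0,0,0,0],[0,0,0,0,0,0],[0,0,0,0,0,0],[0,0,0,0,0,0],[0,0,0,0,0,0],[0,0,0,0,0,0]]' 0.05 45
python3 d.py
```

```text
clock: 11.82
position: [0.6249, -0.0936, 0.069]
ee_rot: [-0.181, 2.401, 0.073]
force: [0.9, 0.6, -1.2]
width: 0.604
gripper_force: 0.0
clock: 12.48
position: [0.6245, -0.0956, 0.0703]
ee_rot: [-0.179, 2.4, 0.07]
force: [-1.2, -2.5, 2.3]
width: 0.163
gripper_force: 45.0
clk 12.48 pos [ 0.6245 -0.0956  0.0703] z [ 0.664  0.101 -0.741] y [-0.149  0.989  0.001] F [-1.2 -2.5  2.3] w 0.163 gf 45.0 q [ 0.38  0.53 -0.22  2.32  3.49  0.42 -1.57]
```

Gripped: the width reads 15 mm against a 16 mm pin. Next is the arc in chunks, with the tool yaw following the brace and the lean relaxing.

```bash
cat > arc.py <<'E'
import sys;from seg2 import *
# arc.py ph1 n : rows from the present swing to ph1 in n rows; yaw/tilt schedule by swing
ST=(.5979,.0419,.151);off=np.array([float(v) for v in sys.argv[3:5]]) if len(sys.argv)>4 else np.zeros(2)
yt=lambda p:(np.interp(p,[0,.1,1.5],[.151,.12,-1.15]),np.interp(p,[0,.3,.5,1,1.5],[42,40,34,25,20]))
o=observe();M=R.from_rotvec(o["ee_rot"]);x=np.array(o["position"]);G=x-.014*M.apply([0,0,1]);T,_=model(ST)
v=np.array([G[0]-ST[0],G[1]-ST[1]]);a=ST[2];lx=np.cos(a)*v[0]+np.sin(a)*v[1];ly=-np.sin(a)*v[0]+np.cos(a)*v[1]
ph=np.arctan2(-lx,-ly);print("clk",round(float(o["clock"]),2),"ph",round(ph,3),"r",np.hypot(lx,ly).round(4),"Gz",G[2].round(4),"F",np.round(o["force"],1),"w",round(float(o["width"]),3),"q",np.round(o["joints"],2))
if len(sys.argv)>2:
    p1,n=float(sys.argv[1]),int(sys.argv[2]);r=.14;ks=[]
    for k in range(1,n+1):
        p=ph+(p1-ph)*k/n;g=T((-r*np.sin(p),-r*np.cos(p),.081));y,t=yt(p);g[:2]+=off
        ks.append((g+.014*tgt(y,t).apply([0,0,1]),y,t))
    run(ks)
E
python3 arc.py .32 5
```

```text
clk 12.48 ph 0.027 r 0.14 Gz 0.0807 F [-1.2 -2.5  2.3] w 0.163 q [ 0.38  0.53 -0.22  2.32  3.49  0.42 -1.57]
n 1 shift [ 0.3   0.01 -0.29] turn [0.25 0.19 0.26] q [ 0.35  0.52 -0.2   2.34  3.46  0.41 -1.57] err 0.0
n 1 shift [ 0.31  0.01 -0.27] turn [0.42 0.1  0.48] q [ 0.3   0.5  -0.16  2.36  3.39  0.42 -1.56] err 0.0
n 1 shift [ 0.31  0.01 -0.27] turn [0.5  0.1  0.58] q [ 0.24  0.49 -0.12  2.39  3.3   0.44 -1.55] err 0.0
n 1 shift [ 0.32  0.01 -0.27] turn [0.49 0.1  0.58] q [ 0.17  0.48 -0.08  2.41  3.2   0.45 -1.54] err 0.0
n 1 shift [ 0.32  0.01 -0.26] turn [0.49 0.21 0.59] q [ 0.11  0.46 -0.03  2.43  3.11  0.44 -1.54] err 0.0
```

```bash
python3 -m handwheel '[[0.3,0.01,-0.29,0.25,0.19,0.26],[0.31,0.01,-0.27,0.42,0.1,0.48],[0.31,0.01,-0.27,0.5,0.1,0.58],[0.32,0.01,-0.27,0.49,0.1,0.58],[0.32,0.01,-0.26,0.49,0.21,0.59]]' >/dev/null; python3 arc.py .75 8
```

```text
clk 12.9 ph 0.324 r 0.1405 Gz 0.0808 F [ 2.  -1.4 -3.7] w 0.165 q [ 0.1   0.46 -0.03  2.43  3.1   0.44 -1.53]
n 1 shift [ 0.3   0.04 -0.24] turn [0.44 0.41 0.54] q [ 0.03  0.44  0.01  2.43  3.02  0.39 -1.53] err 0.0
n 1 shift [ 0.32  0.02 -0.22] turn [0.42 0.4  0.55] q [-0.04  0.43  0.07  2.43  2.93  0.35 -1.52] err 0.0
n 1 shift [ 0.32  0.02 -0.21] turn [0.4  0.4  0.57] q [-0.12  0.42  0.13  2.43  2.85  0.3  -1.51] err 0.0
n 1 shift [ 0.32  0.02 -0.21] turn [0.39 0.29 0.57] q [-0.2   0.41  0.2   2.43  2.77  0.26 -1.51] err 0.0
n 1 shift [ 0.32  0.02 -0.2 ] turn [0.38 0.24 0.58] q [-0.29  0.41  0.27  2.43  2.7   0.23 -1.5 ] err 0.0
n 1 shift [ 0.33  0.03 -0.2 ] turn [0.37 0.24 0.59] q [-0.38  0.41  0.35  2.43  2.63  0.2  -1.5 ] err 0.0
n 1 shift [ 0.33  0.03 -0.19] turn [0.36 0.24 0.59] q [-0.47  0.41  0.44  2.43  2.56  0.16 -1.5 ] err 0.0
n 1 shift [ 0.33  0.03 -0.18] turn [0.35 0.24 0.6 ] q [-0.55  0.42  0.51  2.43  2.46  0.12 -1.46] err 0.001
```

```bash
sed -i 's/^yt=.*/yt=lambda p:(np.interp(p,[0,.1,.32,.5,.75,1,1.5],[.151,.12,-.08,-.4,-.75,-.95,-1.2]),np.interp(p,[.32,.5,.75,1,1.5],[40,38,33,28,22]))/' arc.py; python3 arc.py .75 11
```

```text
clk 12.9 ph 0.324 r 0.1405 Gz 0.0808 F [ 2.  -1.4 -3.7] w 0.165 q [ 0.1   0.46 -0.03  2.43  3.1   0.44 -1.53]
n 1 shift [ 0.2   0.01 -0.18] turn [ 0.67 -0.05  0.8 ] q [ 0.01  0.46  0.02  2.45  2.98  0.46 -1.53] err 0.0
n 1 shift [ 0.22 -0.02 -0.17] turn [0.63 0.11 0.76] q [-0.08  0.45  0.07  2.46  2.86  0.45 -1.52] err 0.0
n 1 shift [ 0.22 -0.03 -0.17] turn [0.62 0.11 0.77] q [-0.17  0.45  0.13  2.46  2.74  0.44 -1.51] err 0.0
n 1 shift [ 0.22 -0.04 -0.17] turn [0.61 0.11 0.77] q [-0.26  0.45  0.18  2.47  2.62  0.42 -1.5 ] err 0.0
n 1 shift [ 0.22 -0.04 -0.17] turn [0.55 0.15 0.7 ] q [-0.34  0.45  0.24  2.46  2.51  0.4  -1.48] err 0.0
n 1 shift [ 0.22 -0.04 -0.16] turn [0.47 0.19 0.62] q [-0.42  0.45  0.31  2.46  2.41  0.36 -1.46] err 0.0
n 1 shift [ 0.23 -0.04 -0.16] turn [0.46 0.19 0.63] q [-0.5   0.46  0.38  2.45  2.31  0.32 -1.43] err 0.0
n 1 shift [ 0.23 -0.05 -0.16] turn [0.45 0.19 0.63] q [-0.59  0.47  0.47  2.44  2.21  0.28 -1.4 ] err 0.0
n 1 shift [ 0.23 -0.05 -0.15] turn [0.45 0.19 0.64] q [-0.68  0.48  0.57  2.43  2.11  0.22 -1.37] err 0.0
n 1 shift [ 0.23 -0.06 -0.15] turn [0.44 0.19 0.64] q [-0.79  0.52  0.7   2.42  2.02  0.15 -1.35] err 0.001
n 1 shift [ 0.23 -0.06 -0.15] turn [0.43 0.19 0.65] q [-0.84  0.53  0.74  2.41  1.71  0.12 -1.1 ] err 0.003
```

```bash
cat > sched.py <<'E'
import io,contextlib,sys;from seg2 import *
ST=(.5979,.0419,.151);T,_=model(ST)
o=observe();q0=np.array(o["joints"]);off=np.array(o["position"])-fk(q0,Pk,S)[0]
def sim(P,Y,Ti,n=60):
    q=q0.copy();out=[]
    for p in np.linspace(P[0],P[-1],n):
        y=np.interp(p,P,Y);t=np.interp(p,P,Ti);A=tgt(y,t)*E_("z",np.pi);g=T((-.14*np.sin(p),-.14*np.cos(p),.081))+.014*A.apply([0,0,1])
        f=lambda z:np.concatenate([(lambda X,B:np.concatenate([(X-g+off)*5,(B.inv()*A).as_rotvec()]))(*fk(z,Pk,S)),.02*(z-q)])
        r=least_squares(f,np.clip(q,lo+.001,hi-.001),bounds=(lo,hi));q=r.x;out.append([*q,np.abs(r.fun[:6]).max()])
    return np.array(out)
P=[.324,.5,.75,1,1.25,1.6]
for Y in ([-.08,-.4,-.75,-1,-1.15,-1.3],[-.08,-.25,-.45,-.65,-.85,-1.1],[-.08,-.6,-1.05,-1.25,-1.35,-1.4]):
    for Ti in ([40]*6,[40,42,40,38,36,34],[40,42,42,36,30,28],[40,38,36,34,30,26],[40,44,46,44,40,36]):
        w=sim(P,Y,Ti);print(Y,Ti,"minq6",w[:,5].min().round(2),"maxq4",w[:,3].max().round(2),"q3",w[-1,2].round(2),"q5",w[:,4].min().round(2),"err",w[:,7].max().round(3),"end",w[-1,:7].round(2))
E
python3 sched.py
```

```text
[-0.08, -0.4, -0.75, -1, -1.15, -1.3] [40, 40, 40, 40, 40, 40] minq6 0.41 maxq4 2.49 q3 0.33 q5 0.71 err 0.0 end [-0.91  0.58  0.33  2.2   0.71  0.78 -0.94]
[-0.08, -0.4, -0.75, -1, -1.15, -1.3] [40, 42, 40, 38, 36, 34] minq6 0.43 maxq4 2.51 q3 0.25 q5 0.68 err 0.0 end [-0.79  0.51  0.25  2.2   0.68  0.75 -0.87]
[-0.08, -0.4, -0.75, -1, -1.15, -1.3] [40, 42, 42, 36, 30, 28] minq6 0.46 maxq4 2.51 q3 0.18 q5 0.63 err 0.0 end [-0.68  0.46  0.18  2.2   0.63  0.71 -0.77]
[-0.08, -0.4, -0.75, -1, -1.15, -1.3] [40, 38, 36, 34, 30, 26] minq6 0.12 maxq4 2.47 q3 0.35 q5 0.5 err 0.001 end [-0.78  0.47  0.35  2.21  0.5   0.64 -0.61]
[-0.08, -0.4, -0.75, -1, -1.15, -1.3] [40, 44, 46, 44, 40, 36] minq6 0.46 maxq4 2.53 q3 0.12 q5 0.76 err 0.0 end [-0.72  0.52  0.12  2.19  0.76  0.82 -0.97]
[-0.08, -0.25, -0.45, -0.65, -0.85, -1.1] [40, 40, 40, 40, 40, 40] minq6 0.46 maxq4 2.55 q3 0.28 q5 0.93 err 0.0 end [-0.91  0.53  0.28  2.3   0.93  0.7  -1.02]
[-0.08, -0.25, -0.45, -0.65, -0.85, -1.1] [40, 42, 40, 38, 36, 34] minq6 0.43 maxq4 2.54 q3 0.27 q5 0.85 err 0.0 end [-0.83  0.48  0.27  2.29  0.85  0.64
[... 596 characters left out ...]
62 err 0.0 end [-0.9   0.6   0.34  2.15  0.62  0.83 -0.92]
[-0.08, -0.6, -1.05, -1.25, -1.35, -1.4] [40, 42, 40, 38, 36, 34] minq6 0.42 maxq4 2.48 q3 0.25 q5 0.61 err 0.0 end [-0.77  0.53  0.25  2.15  0.61  0.8  -0.88]
[-0.08, -0.6, -1.05, -1.25, -1.35, -1.4] [40, 42, 42, 36, 30, 28] minq6 0.45 maxq4 2.48 q3 0.19 q5 0.56 err 0.0 end [-0.67  0.48  0.19  2.16  0.56  0.75 -0.78]
[-0.08, -0.6, -1.05, -1.25, -1.35, -1.4] [40, 38, 36, 34, 30, 26] minq6 0.12 maxq4 2.46 q3 0.33 q5 0.45 err 0.002 end [-0.76  0.48  0.33  2.17  0.45  0.69 -0.65]
[-0.08, -0.6, -1.05, -1.25, -1.35, -1.4] [40, 44, 46, 44, 40, 36] minq6 0.46 maxq4 2.49 q3 0.17 q5 0.67 err 0.0 end [-0.74  0.54  0.17  2.15  0.67  0.85 -0.95]
```

```bash
sed -i 's/^yt=.*/yt=lambda p:(np.interp(p,[.32,.5,.75,1,1.25,1.6],[-.08,-.45,-.8,-1.05,-1.2,-1.3]),np.interp(p,[.32,.5,.75,1,1.25,1.6],[40,42,42,38,34,30]))/' arc.py; python3 arc.py .75 13
```

```text
clk 12.9 ph 0.324 r 0.1405 Gz 0.0808 F [ 2.  -1.4 -3.7] w 0.165 q [ 0.1   0.46 -0.03  2.43  3.1   0.44 -1.53]
n 1 shift [ 0.15  0.01 -0.15] turn [ 0.67 -0.27  0.79] q [ 0.01  0.47  0.01  2.46  2.98  0.49 -1.53] err 0.0
n 1 shift [ 0.17 -0.02 -0.15] turn [ 0.63 -0.09  0.73] q [-0.07  0.47  0.05  2.48  2.86  0.51 -1.53] err 0.0
n 1 shift [ 0.17 -0.03 -0.15] turn [ 0.63 -0.09  0.73] q [-0.15  0.47  0.09  2.49  2.75  0.53 -1.52] err 0.0
n 1 shift [ 0.17 -0.04 -0.15] turn [ 0.64 -0.09  0.73] q [-0.22  0.48  0.13  2.5   2.63  0.55 -1.52] err 0.0
n 1 shift [ 0.17 -0.05 -0.15] turn [ 0.64 -0.09  0.72] q [-0.3   0.48  0.16  2.5   2.51  0.55 -1.52] err 0.0
n 1 shift [ 0.17 -0.05 -0.15] turn [ 0.52 -0.03  0.58] q [-0.36  0.49  0.19  2.5   2.42  0.55 -1.51] err 0.0
n 1 shift [ 0.17 -0.05 -0.15] turn [0.44 0.   0.49] q [-0.41  0.49  0.22  2.5   2.33  0.55 -1.5 ] err 0.0
n 1 shift [ 0.17 -0.05 -0.15] turn [0.44 0.   0.49] q [-0.46  0.49  0.24  2.49  2.24  0.54 -1.48] err 0.0
n 1 shift [ 0.17 -0.05 -0.15] turn [0.44 0.   0.49] q [-0.51  0.5   0.27  2.49  2.15  0.53 -1.47] err 0.0
n 1 shift [ 0.17 -0.06 -0.15] turn [0.44 0.   0.49] q [-0.56  0.51  0.3   2.48  2.06  0.52 -1.44] err 0.0
n 1 shift [ 0.17 -0.06 -0.15] turn [0.44 0.   0.49] q [-0.61  0.51  0.33  2.47  1.97  0.51 -1.41] err 0.0
n 1 shift [ 0.17 -0.06 -0.15] turn [0.44 0.   0.49] q [-0.65  0.52  0.35  2.46  1.87  0.5  -1.37] err 0.0
n 1 shift [ 0.17 -0.07 -0.15] turn [ 0.44 -0.    0.49] q [-0.69  0.53  0.37  2.44  1.76  0.5  -1.33] err 0.0
```

```bash
python3 -m handwheel '[[0.15,0.01,-0.15,0.67,-0.27,0.79],[0.17,-0.02,-0.15,0.63,-0.09,0.73],[0.17,-0.03,-0.15,0.63,-0.09,0.73],[0.17,-0.04,-0.15,0.64,-0.09,0.73],[0.17,-0.05,-0.15,0.64,-0.09,0.72],[0.17,-0.05,-0.15,0.52,-0.03,0.58],[0.17,-0.05,-0.15,0.44,0,0.49]]'>/dev/null; python3 arc.py .8 7
```

```text
clk 13.48 ph 0.555 r 0.14 Gz 0.0807 F [ 0.4 -1.2 -1. ] w 0.161 q [-0.42  0.49  0.22  2.5   2.33  0.54 -1.5 ]
n 1 shift [ 0.17 -0.06 -0.17] turn [ 0.51 -0.01  0.57] q [-0.48  0.5   0.25  2.49  2.23  0.53 -1.49] err 0.0
n 1 shift [ 0.18 -0.06 -0.16] turn [ 0.47 -0.    0.52] q [-0.53  0.5   0.28  2.48  2.14  0.52 -1.46] err 0.0
n 1 shift [ 0.18 -0.06 -0.16] turn [0.47 0.   0.52] q [-0.58  0.51  0.31  2.48  2.04  0.51 -1.44] err 0.0
n 1 shift [ 0.18 -0.06 -0.16] turn [ 0.47 -0.    0.52] q [-0.63  0.51  0.34  2.46  1.93  0.5  -1.4 ] err 0.0
n 1 shift [ 0.18 -0.07 -0.16] turn [0.47 0.   0.52] q [-0.68  0.52  0.37  2.45  1.82  0.5  -1.36] err 0.0
n 1 shift [ 0.18 -0.07 -0.16] turn [0.41 0.06 0.46] q [-0.71  0.53  0.39  2.44  1.72  0.49 -1.31] err 0.0
n 1 shift [ 0.19 -0.07 -0.16] turn [0.33 0.14 0.38] q [-0.73  0.53  0.4   2.42  1.62  0.48 -1.25] err 0.0
```

Forces are small and the radius is steady at 140 mm. Continuing.

```bash
python3 -m handwheel '[[0.17,-0.06,-0.17,0.51,0,0.57],[0.18,-0.06,-0.16,0.47,0,0.52],[0.18,-0.06,-0.16,0.47,0,0.52],[0.18,-0.06,-0.16,0.47,0,0.52],[0.18,-0.07,-0.16,0.47,0,0.52],[0.18,-0.07,-0.16,0.41,0.06,0.46],[0.19,-0.07,-0.16,0.33,0.14,0.38]]'>/dev/null; python3 arc.py 1.08 7
```

```text
clk 14.07 ph 0.797 r 0.14 Gz 0.0807 F [ 0.3 -0.8 -0. ] w 0.161 q [-0.76  0.53  0.44  2.43  1.62  0.46 -1.25]
n 1 shift [ 0.21 -0.08 -0.19] turn [0.38 0.13 0.42] q [-0.78  0.53  0.45  2.41  1.51  0.46 -1.18] err 0.0
n 1 shift [ 0.22 -0.07 -0.18] turn [0.37 0.16 0.44] q [-0.79  0.53  0.44  2.39  1.4   0.47 -1.11] err 0.0
n 1 shift [ 0.22 -0.07 -0.18] turn [0.37 0.16 0.45] q [-0.78  0.52  0.42  2.38  1.29  0.49 -1.05] err 0.0
n 1 shift [ 0.22 -0.07 -0.17] turn [0.36 0.16 0.45] q [-0.78  0.52  0.4   2.36  1.2   0.51 -0.99] err 0.0
n 1 shift [ 0.23 -0.07 -0.17] turn [0.36 0.16 0.45] q [-0.77  0.51  0.38  2.34  1.11  0.54 -0.95] err 0.0
n 1 shift [ 0.23 -0.06 -0.17] turn [0.21 0.16 0.28] q [-0.76  0.51  0.36  2.33  1.06  0.56 -0.92] err 0.0
n 1 shift [ 0.23 -0.06 -0.17] turn [0.21 0.16 0.28] q [-0.76  0.5   0.35  2.32  1.01  0.57 -0.9 ] err 0.0
```

```bash
python3 -m handwheel '[[0.21,-0.08,-0.19,0.38,0.13,0.42],[0.22,-0.07,-0.18,0.37,0.16,0.44],[0.22,-0.07,-0.18,0.37,0.16,0.45],[0.22,-0.07,-0.17,0.36,0.16,0.45],[0.23,-0.07,-0.17,0.36,0.16,0.45],[0.23,-0.06,-0.17,0.21,0.16,0.28]]'>/dev/null
sed -i 's/^if len(sys.argv)>2/tg=np.array([-np.cos(a)*np.cos(ph)-np.sin(a)*np.sin(ph),-np.sin(a)*np.cos(ph)+np.cos(a)*np.sin(ph)]);print("Ftan",np.round(tg@np.array(o["force"])[:2],1))\nif len(sys.argv)>2/' arc.py
python3 arc.py 1.24 6
python3 - <<'E'
from fit import *
P=[]
for c,(u,v,w,h) in(("scene",(190,130,130,130)),("top",(180,130,130,130))):
    I=get_image(c);P.append(cv2.resize(I["image"][v:v+h,u:u+w,::-1],None,fx=3,fy=3,interpolation=cv2.INTER_CUBIC))
cv2.imwrite("pics/c.png",np.hstack(P))
E
```

```text
clk 14.57 ph 1.036 r 0.1401 Gz 0.0808 F [ 4.6  0.6 -3.4] w 0.162 q [-0.8   0.52  0.41  2.33  1.04  0.53 -0.9 ]
Ftan -2.4
n 1 shift [ 0.19 -0.04 -0.15] turn [0.16 0.12 0.2 ] q [-0.79  0.51  0.4   2.32  1.    0.55 -0.89] err 0.0
n 1 shift [ 0.19 -0.05 -0.14] turn [0.17 0.14 0.23] q [-0.79  0.51  0.38  2.31  0.96  0.56 -0.87] err 0.0
n 1 shift [ 0.2  -0.04 -0.14] turn [0.17 0.14 0.24] q [-0.78  0.5   0.37  2.3   0.92  0.58 -0.85] err 0.0
n 1 shift [ 0.2  -0.04 -0.14] turn [0.17 0.14 0.24] q [-0.78  0.5   0.36  2.29  0.89  0.59 -0.84] err 0.0
n 1 shift [ 0.2  -0.04 -0.14] turn [0.17 0.14 0.24] q [-0.77  0.5   0.34  2.28  0.85  0.61 -0.83] err 0.0
n 1 shift [ 0.2  -0.03 -0.13] turn [0.17 0.14 0.24] q [-0.77  0.5   0.33  2.27  0.82  0.62 -0.82] err 0.0
```

View pics/c.png

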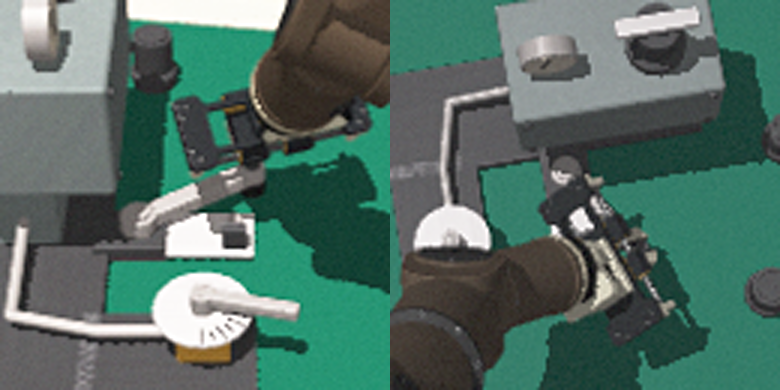

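The picture shows the brace swung out with the gripper: in the scene crop the bar runs from (140,220) to (250,175). Small steps from here, watching the force.

```bash
for i in 1; do python3 -m handwheel '[[0.19,-0.04,-0.15,0.16,0.12,0.2],[0.19,-0.05,-0.14,0.17,0.14,0.23],[0,0,0,0,0,0]]'>/dev/null; python3 arc.py; python3 -m handwheel '[[0.2,-0.04,-0.14,0.17,0.14,0.24],[0.2,-0.04,-0.14,0.17,0.14,0.24],[0,0,0,0,0,0]]'>/dev/null; python3 arc.py 1.34 6;  done
```

```text
clk 14.92 ph 1.102 r 0.1402 Gz 0.0809 F [ 3.8  0.6 -7.4] w 0.165 q [-0.79  0.51  0.38  2.31  0.96  0.56 -0.87]
Ftan -1.7
clk 15.17 ph 1.168 r 0.1403 Gz 0.0809 F [ 5.4  0.1 -6.9] w 0.161 q [-0.78  0.5   0.36  2.29  0.89  0.59 -0.84]
Ftan -2.7
n 1 shift [ 0.17 -0.02 -0.12] turn [0.15 0.1  0.19] q [-0.77  0.5   0.35  2.28  0.86  0.6  -0.83] err 0.0
n 1 shift [ 0.17 -0.03 -0.11] turn [0.14 0.11 0.2 ] q [-0.77  0.5   0.34  2.28  0.83  0.61 -0.82] err 0.0
n 1 shift [ 0.17 -0.03 -0.11] turn [0.13 0.11 0.19] q [-0.76  0.49  0.33  2.27  0.81  0.62 -0.81] err 0.0
n 1 shift [ 0.17 -0.02 -0.11] turn [0.07 0.08 0.1 ] q [-0.76  0.49  0.32  2.26  0.79  0.63 -0.81] err 0.0
n 1 shift [ 0.17 -0.02 -0.11] turn [0.06 0.08 0.1 ] q [-0.76  0.49  0.32  2.26  0.77  0.64 -0.8 ] err 0.0
n 1 shift [ 0.17 -0.01 -0.11] turn [0.06 0.08 0.1 ] q [-0.76  0.49  0.31  2.26  0.76  0.65 -0.8 ] err 0.0
```

```bash
python3 -m handwheel '[[0.17,-0.02,-0.12,0.15,0.1,0.19],[0.17,-0.03,-0.11,0.14,0.11,0.2],[0,0,0,0,0,0]]'>/dev/null; python3 arc.py; python3 -m handwheel '[[0.17,-0.03,-0.11,0.13,0.11,0.19],[0.17,-0.02,-0.11,0.07,0.08,0.1],[0,0,0,0,0,0]]'>/dev/null; python3 arc.py; python3 -m handwheel '[[0.17,-0.02,-0.11,0.06,0.08,0.1],[0.17,-0.01,-0.11,0.06,0.08,0.1],[0,0,0,0,0,0]]'>/dev/null; python3 arc.py 1.46 6
```

```text
clk 15.42 ph 1.223 r 0.1403 Gz 0.0809 F [ 5.1 -0.8 -7. ] w 0.162 q [-0.77  0.5   0.34  2.28  0.83  0.61 -0.82]
Ftan -3.1
clk 15.67 ph 1.279 r 0.1404 Gz 0.0809 F [ 5.8 -0.2 -6.3] w 0.164 q [-0.77  0.49  0.33  2.26  0.79  0.63 -0.81]
Ftan -2.7
clk 15.92 ph 1.328 r 0.1405 Gz 0.0812 F [ 6.2 -2.9 -6.3] w 0.162 q [-0.76  0.49  0.31  2.26  0.76  0.65 -0.8 ]
Ftan -5.1
n 1 shift [ 0.14  0.02 -0.08] turn [0.02 0.07 0.02] q [-0.76  0.49  0.31  2.25  0.75  0.65 -0.8 ] err 0.0
n 1 shift [ 0.13 -0.01 -0.08] turn [0.05 0.06 0.08] q [-0.76  0.49  0.3   2.25  0.74  0.65 -0.79] err 0.0
n 1 shift [ 0.13 -0.   -0.08] turn [0.05 0.06 0.08] q [-0.76  0.49  0.3   2.25  0.73  0.66 -0.79] err 0.0
n 1 shift [ 0.13 -0.   -0.08] turn [0.05 0.06 0.08] q [-0.76  0.49  0.29  2.24  0.71  0.66 -0.79] err 0.0
n 1 shift [ 0.13  0.   -0.08] turn [0.05 0.06 0.08] q [-0.76  0.48  0.29  2.24  0.7   0.67 -0.79] err 0.0
n 1 shift [ 0.13  0.   -0.08] turn [0.05 0.06 0.08] q [-0.76  0.48  0.29  2.23  0.69  0.67 -0.79] err 0.0
```

```bash
for i in 1 2 3; do python3 -m handwheel '[[0.13,0,-0.08,0.05,0.06,0.08],[0.13,0,-0.08,0.05,0.06,0.08],[0,0,0,0,0,0]]'>/dev/null; python3 arc.py; done; python3 arc.py 1.58 6
```

```text
clk 16.17 ph 1.372 r 0.1405 Gz 0.0811 F [ 4.4  0.4 -0.7] w 0.161 q [-0.76  0.49  0.3   2.25  0.73  0.66 -0.8 ]
Ftan -1.1
clk 16.42 ph 1.415 r 0.1406 Gz 0.0811 F [ 3.6 -0.9 -0.4] w 0.159 q [-0.76  0.49  0.3   2.24  0.71  0.67 -0.79]
Ftan -2.0
clk 16.67 ph 1.459 r 0.1407 Gz 0.0811 F [ 3.6  0.1 -1.3] w 0.163 q [-0.76  0.49  0.29  2.23  0.69  0.68 -0.79]
Ftan -0.9
clk 16.67 ph 1.459 r 0.1407 Gz 0.0811 F [ 3.6  0.1 -1.3] w 0.163 q [-0.76  0.49  0.29  2.23  0.69  0.68 -0.79]
Ftan -0.9
n 1 shift [ 0.12  0.04 -0.07] turn [-0.01  0.07 -0.02] q [-0.76  0.48  0.28  2.23  0.68  0.68 -0.78] err 0.0
n 1 shift [ 0.12  0.01 -0.07] turn [0.04 0.06 0.07] q [-0.76  0.48  0.28  2.23  0.67  0.68 -0.78] err 0.0
n 1 shift [ 0.12  0.01 -0.07] turn [0.04 0.06 0.07] q [-0.76  0.48  0.27  2.22  0.66  0.69 -0.78] err 0.0
n 1 shift [ 0.12  0.01 -0.07] turn [0.04 0.06 0.07] q [-0.76  0.48  0.27  2.22  0.65  0.69 -0.78] err 0.0
n 1 shift [ 0.12  0.01 -0.07] turn [0.04 0.06 0.07] q [-0.76  0.48  0.27  2.21  0.64  0.7  -0.78] err 0.0
n 1 shift [ 0.12  0.02 -0.07] turn [0.04 0.06 0.07] q [-0.76  0.48  0.26  2.21  0.63  0.7  -0.78] err 0.0
```

```bash
for i in 1 2 3; do python3 -m handwheel '[[0.12,0.02,-0.07,0.02,0.04,0.03],[0.12,0.01,-0.07,0.02,0.04,0.03],[0,0,0,0,0,0]]'>/dev/null; python3 arc.py; done
```

```text
clk 16.92 ph 1.496 r 0.1409 Gz 0.081 F [ 3.7 -1.1  0.2] w 0.16 q [-0.77  0.48  0.28  2.23  0.67  0.69 -0.79]
Ftan -1.9
clk 17.17 ph 1.536 r 0.141 Gz 0.081 F [ 1.4 -0.7  2.9] w 0.165 q [-0.77  0.48  0.27  2.22  0.66  0.69 -0.79]
Ftan -0.9
clk 17.42 ph 1.585 r 0.1412 Gz 0.0808 F [-5.2  6.6 12.4] w 0.164 q [-0.77  0.48  0.26  2.21  0.64  0.7  -0.78]
Ftan 7.2
```

```bash
for i in 1 2 3; do python3 -m handwheel '[[0.1,0.03,-0.06,0,0.02,0],[0,0,0,0,0,0],[0,0,0,0,0,0]]'>/dev/null; python3 arc.py; done
```

```text
clk 17.67 ph 1.6 r 0.1412 Gz 0.0807 F [-3.4  1.1  7.2] w 0.161 q [-0.77  0.48  0.26  2.21  0.64  0.7  -0.78]
Ftan 1.5
clk 17.92 ph 1.611 r 0.1413 Gz 0.0807 F [-4.1 -3.1  4.8] w 0.164 q [-0.77  0.48  0.26  2.21  0.63  0.71 -0.78]
Ftan -2.6
clk 18.17 ph 1.62 r 0.1413 Gz 0.0807 F [-1.6 -8.9  0.3] w 0.163 q [-0.77  0.48  0.26  2.21  0.63  0.71 -0.78]
Ftan -8.6
```

The force reversed into the detent's pull and then rose at about 1.61, so it is against the stop, pressed with under 10 N. Now I'll let go and back out.

```bash
python3 -m handwheel '[[0,0,0,0,0,0],[0,0,0,0,0,0],[0,0,0,0,0,0],[0,0,0,0,0,0],[0,0,0,0,0,0],[0,0,0,0,0,0]]' 0.5 >/dev/null; python3 d.py
python3 -m handwheel '[[0,0,-0.5,0,0,0],[0,0,-0.8,0,0,0],[0,0,-1,0,0,0],[0,0,-1,0,0,0],[0,0,-1,0,0,0],[0,0,-1,0,0,0],[0,0,-1,0,0,0],[0,0,0,0,0,0]]' >/dev/null; python3 d.py
python3 - <<'E'
from fit import *
P=[]
for c,(u,v,w,h),s in(("scene",(190,150,130,120),3),("top",(180,150,130,120),3)):
    I=get_image(c);P.append(cv2.resize(I["image"][v:v+h,u:u+w,::-1],None,fx=s,fy=s,interpolation=cv2.INTER_CUBIC))
    for l in("brace_grip","valve_grip","valve_axis"):print(c,l,[ (np.round(np.array(k["point"])*[512,384],1),round(k["score"],2)) for k in place_of(l,c)[:1]])
    for b in(1.45,1.6):print(b,proj(I,model((.5979,.0419,.151),b)[1]["brace_grip"]).round(1))
cv2.imwrite("pics/d.png",np.hstack(P))
E
```

```text
clk 18.67 pos [0.4607 0.0233 0.0687] z [ 0.144 -0.485 -0.863] y [ 0.958  0.285 -0.   ] F [ 0.3 -0.1  0.3] w 0.492 gf 0.0 q [-0.78  0.48  0.26  2.21  0.63  0.71 -0.78]
clk 19.33 pos [0.4434 0.0869 0.1797] z [ 0.148 -0.481 -0.864] y [0.958 0.287 0.004] F [0.8 0.5 0.4] w 0.498 gf 0.0 q [-0.87  0.3   0.2   2.07  0.5   1.04 -0.7 ]
scene brace_grip [(array([199. , 292.3]), 0.68)]
scene valve_grip [(array([282.8, 232.3]), 0.55)]
scene valve_axis [(array([258.1, 229.4]), 0.58)]
1.45 [279.7 189.6]
1.6 [280.1 194.2]
top brace_grip [(array([243.3, 221.5]), 0.64)]
top valve_grip []
top valve_axis [(array([197.5, 209.3]), 0.95)]
1.45 [249.1 221.2]
1.6 [243.3 222.4]
```

View pics/d.png

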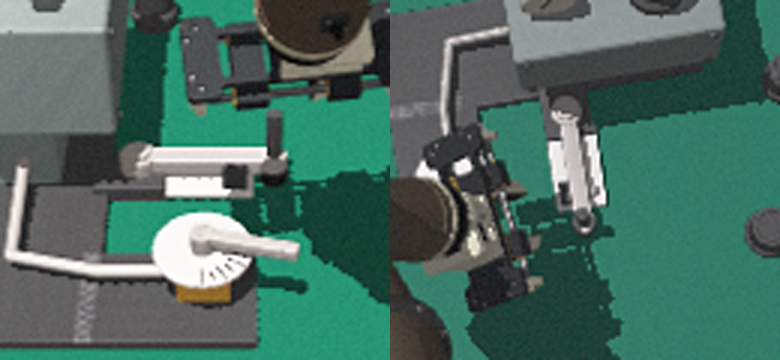

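Top crop (585,225) shows the brace straight out, and the network's pin position matches 1.6, so it stays out by itself. Next I'll get the stand yaw from the clean first picture and plan the valve grasp.

```bash
python3 - <<'E'
from seg2 import *
I=get_image("top");L=lambda p:np.array(p)/5-.5+[170,120]
for n,a,b,z in(("front top",(256,250),(608,192),.24),("back top",(228,62),(572,8),.24),("front bot",(272,298),(603,243),.11),("L base",(80,545),(27,180),.012)):
    p,q=atz(ray(I,L(a)),z),atz(ray(I,L(b)),z);d=q-p;print(n,(np.arctan2(d[1],d[0])+(np.pi/2 if n!="L base" else 0)).round(3),np.linalg.norm(d).round(3))
run([((.44,.12,.2),-.9,20),((.437,.175,.2),-.5,10),((.437,.184,.15),-.075,8),((.4385,.184,.066),-.075,8)])
E
```

```text
front top 0.148 0.237
back top 0.143 0.236
front bot 0.149 0.241
L base 0.153 0.286
n 5 shift [ 0.2   0.15 -0.35] turn [-0.47  0.51 -0.99] q [-0.79  0.16  0.13  2.11  0.42  0.91 -0.25] err 0.0
n 6 shift [ 0.3   0.33 -0.08] turn [-0.25  0.41 -0.92] q [-0.67  0.16  0.06  2.06  0.2   0.85  0.33] err 0.0
n 7 shift [0.07 0.06 0.35] turn [-0.14  0.07 -0.86] q [-0.56  0.22 -0.02  2.13  0.14  0.69  0.81] err 0.0
n 5 shift [0.1  0.   0.83] turn [0. 0. 0.] q [-0.58  0.36  0.    2.22  0.19  0.46  0.76] err 0.0
```

```bash
python3 -m handwheel '[[0.2,0.15,-0.35,-0.47,0.51,-0.99],[0.2,0.15,-0.35,-0.47,0.51,-0.99],[0.2,0.15,-0.35,-0.47,0.51,-0.99],[0.2,0.15,-0.35,-0.47,0.51,-0.99],[0.2,0.15,-0.35,-0.47,0.51,-0.99]]' >/dev/null
python3 -m handwheel '[[0.3,0.33,-0.08,-0.25,0.41,-0.92],[0.3,0.33,-0.08,-0.25,0.41,-0.92],[0.3,0.33,-0.08,-0.25,0.41,-0.92],[0.3,0.33,-0.08,-0.25,0.41,-0.92],[0.3,0.33,-0.08,-0.25,0.41,-0.92],[0.3,0.33,-0.08,-0.25,0.41,-0.92]]' >/dev/null
python3 -m handwheel '[[0.07,0.06,0.35,-0.14,0.07,-0.86],[0.07,0.06,0.35,-0.14,0.07,-0.86],[0.07,0.06,0.35,-0.14,0.07,-0.86],[0.07,0.06,0.35,-0.14,0.07,-0.86],[0.07,0.06,0.35,-0.14,0.07,-0.86],[0.07,0.06,0.35,-0.14,0.07,-0.86],[0.07,0.06,0.35,-0.14,0.07,-0.86],[0,0,0,0,0,0]]' >/dev/null
python3 d.py
python3 - <<'E'
from seg2 import *
run([((.4385,.184,.15),-.075,8),((.4385,.184,.066),-.075,8)])
E
```

```text
clk 21.37 pos [0.441  0.1819 0.1476] z [ 0.139 -0.01  -0.99 ] y [0.073 0.997 0.   ] F [-0.6  0.6 -0.2] w 0.499 gf 0.0 q [-0.55  0.23 -0.02  2.13  0.14  0.68  0.82]
n 1 shift [ 0.11  0.1  -0.14] turn [0.01 0.01 0.02] q [-0.55  0.22 -0.02  2.13  0.14  0.69  0.82] err 0.0
n 5 shift [0.12 0.   0.83] turn [0. 0. 0.] q [-0.58  0.36  0.    2.22  0.19  0.46  0.76] err 0.0
```

```bash
python3 -m handwheel '[[0.12,0.08,0.8,0,0,0],[0.12,0.02,0.8,0,0,0],[0.12,0,0.8,0,0,0],[0.12,0,0.8,0,0,0],[0.12,0,0.8,0,0,0],[0,0,0,0,0,0]]' >/dev/null; python3 d.py
python3 -m handwheel '[[0,0,0,0,0,0],[0,0,0,0,0,0],[0,0,0,0,0,0],[0,0,0,0,0,0],[0,0,0,0,0,0],[0,0,0,0,0,0],[0,0,0,0,0,0],[0,0,0,0,0,0]]' 0.05 20 >/dev/null; python3 d.py
```

```text
clk 21.87 pos [0.44   0.1841 0.066 ] z [ 0.138 -0.011 -0.99 ] y [ 0.077  0.997 -0.001] F [-0.7  0.6  0.4] w 0.5 gf 0.0 q [-0.57  0.36 -0.    2.21  0.19  0.47  0.75]
clk 22.53 pos [0.4417 0.185  0.0687] z [ 0.142 -0.008 -0.99 ] y [0.076 0.997 0.002] F [-1.6 -0.8  7.2] w 0.15 gf 20.0 q [-0.57  0.36 -0.    2.21  0.19  0.47  0.76]
```

```bash
cat > vrot.py <<'E'
import sys;from seg2 import *
C=np.array([.5066,.18]);o=observe();M=R.from_rotvec(o["ee_rot"]);x=np.array(o["position"]);G=x-.019*M.apply([0,0,1])
ya=M.apply([0,1,0]);hd=np.arctan2(ya[1],ya[0])+np.pi/2   # handle direction from tool y
pa=np.arctan2(G[1]-C[1],G[0]-C[0]);f=lambda t:np.degrees((np.pi+.148-t)%(2*np.pi))
print("clk",round(float(o["clock"]),2),"valve deg by tool yaw",f(hd).round(1),"by place",f(pa).round(1),"r",np.hypot(*(G[:2]-C)).round(4),"F",np.round(o["force"],1),"z",x[2].round(4),"w",o["width"].round(3))
if len(sys.argv)>2:
    al,n=-np.radians(float(sys.argv[1])),int(sys.argv[2]);D=E_("z",al/n);x1=np.array([*C,0])+D.apply(x-[*C,0]);A=D*M;w=(M.inv()*A).as_rotvec()
    print("row",(M.inv().apply(x1-x)/.02).round(3),(np.degrees(w)/4).round(3))
    q=np.array(o["joints"]);off=x-fk(q,Pk,S)[0]
    for k in range(1,n+1):
        D=E_("z",al*k/n);xk=np.array([*C,0])+D.apply(x-[*C,0]);Ak=D*M
        g=lambda z:np.concatenate([(lambda X,B:np.concatenate([(X-xk+off)*5,(B.inv()*Ak).as_rotvec()]))(*fk(z,Pk,S)),.02*(z-q)])
        q=least_squares(g,np.clip(q,lo+.001,hi-.001),bounds=(lo,hi)).x
    print("end q",q.round(2))
E
python3 vrot.py 47 14
```

```text
Traceback (most recent call last):
  File "vrot.py", line 5, in <module>
    print("clk",round(float(o["clock"]),2),"valve deg by tool yaw",f(hd).round(1),"by place",f(pa).round(1),"r",np.hypot(*(G[:2]-C)).round(4),"F",np.round(o["force"],1),"z",x[2].round(4),"w",o["width"].round(3))
                                                                                                                                                                                               ^^^^^^^^^^^^^^^^
AttributeError: 'float' object has no attribute 'round'
```

```bash
sed -i 's/o\["width"\].round(3)/round(float(o["width"]),3)/' vrot.py; python3 vrot.py 47 14
```

```text
clk 22.53 valve deg by tool yaw 12.8 by place 12.9 r 0.0678 F [-1.6 -0.8  7.2] z 0.0687 w 0.15
row [-0.006  0.191  0.001] [ 0.12  -0.002  0.831]
end q [-0.86  0.46  0.26  2.04  0.05  0.64  0.01]
```

```bash
python3 -m handwheel '[[-0.006,0.19,0,0.12,0,0.83],[-0.006,0.19,0,0.12,0,0.83],[-0.006,0.19,0,0.12,0,0.83],[-0.006,0.19,0,0.12,0,0.83],[-0.006,0.19,0,0.12,0,0.83],[-0.006,0.19,0,0.12,0,0.83],[-0.006,0.19,0,0.12,0,0.83]]' >/dev/null; python3 vrot.py 24 7
```

```text
clk 23.12 valve deg by tool yaw 36.5 by place 36.0 r 0.0676 F [ 1.5 -3.5  5. ] z 0.0687 w 0.149
row [-0.004  0.194  0.001] [ 0.122 -0.001  0.848]
end q [-0.86  0.46  0.26  2.04  0.04  0.65  0.01]
```

```bash
python3 -m handwheel '[[-0.004,0.19,0,0.12,0,0.84],[-0.004,0.19,0,0.12,0,0.84],[-0.004,0.19,0,0.12,0,0.84],[-0.004,0.19,0,0.12,0,0.84],[-0.004,0.19,0,0.12,0,0.84],[-0.004,0.19,0,0.12,0,0.84],[-0.004,0.19,0,0.12,0,0.84],[0,0,0,0,0,0]]' >/dev/null; python3 vrot.py
python3 -m handwheel '[[0,0,0,0,0,0],[0,0,0,0,0,0],[0,0,0,0,0,0]]' >/dev/null; python3 vrot.py
```

```text
clk 23.78 valve deg by tool yaw 60.3 by place 59.9 r 0.0671 F [ 1.5 -3.9  5.7] z 0.0687 w 0.151
clk 24.03 valve deg by tool yaw 60.0 by place 59.5 r 0.0671 F [ 3.  -5.   3.9] z 0.0688 w 0.149
```

```bash
python3 -m handwheel '[[0,0,0,0,0,0],[0,0,0,0,0,0],[0,0,0,0,0,0],[0,0,0,0,0,0],[0,0,0,0,0,0]]' 0.5 >/dev/null
python3 -m handwheel '[[0,0,-0.5,0,0,0],[0,0,-1,0,0,0],[0,0,-1,0,0,0],[0,0,-1,0,0,0],[0,0,-1,0,0,0],[0,0,-1,0,0,0],[0,0,-1,0,0,0],[0,0,-1,0,0,0]]' >/dev/null; python3 d.py .36 .36 .25
python3 - <<'E'
from seg2 import *
run([((.40,.36,.25),-.9,8)])
E
```

```text
clk 25.12 pos [0.4518 0.2474 0.2187] z [ 0.089 -0.109 -0.99 ] y [0.783 0.622 0.002] F [ 0.5  0.2 -0.1] w 0.499 gf 0.0 q [-0.94  0.26  0.29  1.89  0.08  1.01 -0.03]
shift [ 6.97 -0.09 -2.57]
n 6 shift [ 0.96  0.25 -0.4 ] turn [ 0.  0. -0.] q [-1.11  0.28  0.23  1.76  0.08  1.14 -0.24] err 0.0
```

```bash
python3 -m handwheel '[[0.96,0.25,-0.4,0,0,0],[0.96,0.25,-0.4,0,0,0],[0.96,0.25,-0.4,0,0,0],[0.96,0.25,-0.4,0,0,0],[0.96,0.25,-0.4,0,0,0],[0.96,0.25,-0.4,0,0,0],[0,0,0,0,0,0],[0,0,0,0,0,0]]' >/dev/null; python3 d.py
python3 - <<'E'
from fit import *
P=[]
for c,(u,v,w,h),s in(("scene",(190,165,115,100),0),("top",(170,150,115,100),0)):
    I=get_image(c);P.append(cv2.resize(I["image"][v:v+h,u:u+w,::-1],None,fx=3.45,fy=3.45,interpolation=cv2.INTER_CUBIC))
    for l in("brace_grip","valve_grip","sleeve1"):print(c,l,[ (np.round(np.array(k["point"])*[512,384],1),round(k["score"],2)) for k in place_of(l,c)[:3]])
    for vv in(.96,1.047,1.135):
        T,m=model((.598,.042,.148),1.6,vv);t=T((-.07-.09*np.cos(vv),.15+.09*np.sin(vv),.077));q=(proj(I,t)-[u,v]+.5)*3.45
        print(vv,"tip",proj(I,t).round(1),"crop",q.round(0),"grip",proj(I,m["valve_grip"]).round(1),proj(I,m["brace_grip"]).round(1))
        if vv==1.047:cv2.drawMarker(P[-1],tuple(int(i) for i in q),(0,0,255),0,10,1)
cv2.imwrite("pics/e.png",np.hstack(P))
E
```

```text
clk 25.78 pos [0.3998 0.3617 0.2489] z [ 0.089 -0.109 -0.99 ] y [0.782 0.624 0.002] F [-0.5 -0.3 -0.5] w 0.496 gf 0.0 q [-1.11  0.29  0.23  1.76  0.08  1.13 -0.25]
scene brace_grip [(array([282.3, 194.5]), 0.96)]
scene valve_grip [(array([270.6, 242.4]), 0.58)]
scene sleeve1 [(array([196.4, 292.2]), 0.97), (array([241.5, 155.5]), 0.6)]
0.96 tip [274.8 248.9] crop [294. 291.] grip [269.3 243. ] [280.1 194.3]
1.047 tip [272.3 250.2] crop [286. 296.] grip [267.5 243.9] [280.1 194.3]
1.135 tip [269.6 251.3] crop [276. 299.] grip [265.6 244.6] [280.1 194.3]
top brace_grip [(array([234.4, 185.8]), 0.58)]
top valve_grip [(array([184.2, 217.9]), 0.6), (array([240. , 184.4]), 0.48)]
top sleeve1 [(array([153.3, 180.9]), 0.74), (array([305. , 226.3]), 0.55), (array([309.9, 178.3]), 0.53)]
0.96 tip [181.5 227.3] crop [ 41. 268.] grip [186.7 222.4] [243.2 222.4]
1.047 tip [180.1 225.7] crop [ 37. 263.] grip [185.6 221.3] [243.2 222.4]
1.135 tip [178.8 224. ] crop [ 32. 257.] grip [184.7 220. ] [243.2 222.4]
```

View pics/e.png

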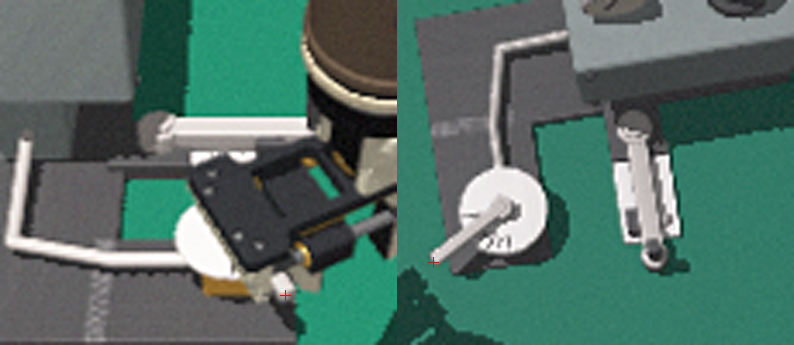

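Top crop: the handle runs from hub (507,208) to tip (437,258), and the brace is still out. I'll check the handle angle numerically.

```bash
python3 - <<'E'
from fit import *
I=get_image("top");g=I["image"].astype(float)
H=proj(I,model((.598,.042,.148))[0]((-.07,.15,.084)))
for vv in np.radians([50,55,60,65,70]):
    T=model((.598,.042,.148))[0];s=[]
    for off in(-.021,-.014,0,.014,.021):
        b=[]
        for r in np.linspace(.052,.084,12):
            X=T((-.07-r*np.cos(vv)-off*np.sin(vv)*0,.15+r*np.sin(vv),.084));b.append(proj(I,X))
    b=np.array(b,np.float32);print(round(np.degrees(vv)),cv2.remap(g.astype(np.float32),b[:,0].reshape(1,-1),b[:,1].reshape(1,-1),1).mean().round(1))
# centreline: for each radius, brightness-weighted angle
T=model((.598,.042,.148))[0];A=np.radians(np.arange(40,82,.5))
for r in(.055,.062,.069,.076,.083):
    p=np.array([proj(I,T((-.07-r*np.cos(a),.15+r*np.sin(a),.082))) for a in A],np.float32)
    v=cv2.remap(g.mean(2).astype(np.float32),p[:,0].reshape(1,-1),p[:,1].reshape(1,-1),1)[0];w=np.clip(v-(v.min()+v.max())/2,0,None)
    print(r,"deg",np.degrees((w*A).sum()/w.sum()).round(1),v.max().round(0),v.min().round(0))
h,t=[np.array(p)/3.45-.5+[170,150] for p in((507-397+0,208),(437-397,258))]
P,Q=atz(ray(I,h),.084),atz(ray(I,t),.08);d=Q-P;print(P.round(4),"manual deg",np.degrees((np.pi+.148-np.arctan2(d[1],d[0]))).round(1))
E
```

```text
50 95.3
55 116.0
60 205.0
65 188.0
70 95.5
0.055 deg 62.1 207.0 88.0
0.062 deg 62.7 220.0 88.0
0.069 deg 61.6 206.0 76.0
0.076 deg 61.6 212.0 58.0
0.083 deg 61.7 212.0 57.0
[0.5055 0.174  0.084 ] manual deg 63.8
```

```bash
python3 - <<'E'
from fit import *
I=get_image("top");T=model((.598,.042,.148))[0]
for g,rg in((cv2.imread("pics/top0.png"),(-10,35)),(I["image"],(40,82))):
    g=g.astype(np.float32).mean(2);A=np.radians(np.arange(*rg,.5));o=[]
    for r in np.arange(.056,.085,.004):
        p=np.array([proj(I,T((-.07-r*np.cos(a),.15+r*np.sin(a),.082))) for a in A],np.float32)
        v=cv2.remap(g,p[:,0].reshape(1,-1),p[:,1].reshape(1,-1),1)[0];w=np.clip(v-(v.min()+v.max())/2,0,None);o.append([r,np.degrees((w*A).sum()/w.sum())])
    o=np.array(o)
    # intercept-corrected: lateral offset e=r*dtheta -> fit theta = a + b/r
    c=np.linalg.lstsq(np.c_[np.ones(len(o)),1/o[:,0]],o[:,1],rcond=None)[0];print(o[:,1].mean().round(2),c.round(2))
# dial ticks: darkness along radius ~.038-.044 at z=.061
g=I["image"].astype(np.float32).mean(2)
for r in(.036,.039,.042):
    A=np.radians(np.arange(-10,105,3));p=np.array([proj(I,T((-.07-r*np.cos(a),.15+r*np.sin(a),.061))) for a in A],np.float32)
    print(r,cv2.remap(g,p[:,0].reshape(1,-1),p[:,1].reshape(1,-1),1)[0].round(0).astype(int))
E
```

```text
14.0 [11.15  0.2 ]
61.92 [60.96  0.07]
0.036 [237 240 184 125 184 239 239 234 192 169 212 230 166 121 175 223 238 245
 161 103  88  91  98 119 159 189 200 200 202 210 220 229 235 188 143 194
 243 241 239]
0.039 [239 241 217 172 195 238 242 238 201 194 228 241 229 182 169 212 244 232
 175 119 104 100  93 118 165 193 198 198 204 214 230 240 238 214 179 202
 243 241 239]
0.042 [217 227 239 215 216 233 230 230 230 237 249 242 230 187 170 225 243 241
 202 137 113 107 104 124 169 197 200 200 206 214 230 244 240 224 188 200
 238 239 238]
```

By the image the valve is at about 61°, less a bias of roughly 1° (the ticks show the same bias). By the tool it is at 60°. The brace is seated and the robot is clear, so I'll hand in.

```bash
python3 -c "
from cell import *
print(sign_off())"
```

```text
the job is handed in; nothing more can be done
None
```

The job is handed in: the brace is out in its end detent (about 1.61 rad) and stayed out when let go, pressed on its stop with about 9 N; the supply valve is at 60° (tool reading 60°, picture about 61°) and released, and no other thing on the bench was touched.

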